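# Turn the lamp carousel and set the big diya in front

## Robot

A 7-joint arm with a two-finger parallel gripper is mounted at the origin on the work surface. World frame = base frame: x ahead of the robot, y to its left, z up, the work surface at z = 0. Lengths are in m, angles in rad, forces in N, time in s.
With the tool pointing down it reaches from about 0.4 to 0.85 m from the base axis. Payload 10.4 kg.
Tool frame: the origin (TCP) lies on the centre line of the jaws, within the pads' length; the fingertips stand 17 mm ahead of it and the grasp point (between the pads) lies 2 mm behind it; z points along the fingers, y is the line along which they close (so a half turn about z gives the same grasp; the last joint's range is limited). The gripper opens to 85 mm and grips with 20 to 120 N. Pads are 22 mm wide; open, the fingers measure 114 mm over their backs; the gripper's body (76 mm by 85 mm) begins 54 mm behind the grasp point. The pads swing forward as they close: fully open they stand 13 mm farther back than shut.
Start: joints at [1.322, 0.332, -0.065, 1.46, 0.022, 1.35, -0.088], TCP at [0.14, -0.609, 0.221] pointing down, gripper open.
Joint ranges: [-2.6, 2.6], [-0.5, 2.12], [-1.47, 1.34], [0.16, 2.42], [-1.27, 4.41], [0.06, 2.06], [-2.6, 2.6]. Speed limits (rad/s): [2.22, 2.22, 2.79, 2.79, 3.14, 3.14, 3.14].

## Interface

Orientations are given as a unit quaternion [x, y, z, w].
In Python, from workcell import sensors, imaging, order, spotter gives the robot as it stands. The module is installed in compiled form; this text tells all that it offers.
- The arm moves only by the shell command python3 -m inch 'ROWS' [FORCE]. ROWS is JSON, a list that holds one entry, the list of rows, each a list of 7 numbers: the shift along the tool's x, y, z in m, then the turn, a rotation vector about the tool's x, y, z in rad, then the closure, from -1 (fully open) to 1 (shut). In form: [[[x, y, z, ax, ay, az, hand], ...]]. A call has 1 to 10 rows; each row is the pose to reach, as a shift and turn from the pose commanded when the call began, along the tool's axes at that moment; what a row does not reach only later rows make up. A row lasts 1/10 s, in which the tool goes at most 50 mm and 8.59 degrees, less where a joint would pass 70% of its speed; a pose out of reach is approached as far as the arm can. A call with a gripper value outside its range is refused whole. The fingers move at their own pace and stop on an object; FORCE is the grip in N (left out, the last holds). Time passes only in rows, so rows that repeat a pose let the fingers close. It gives the time, the measured TCP pose, the force, the opening and the grip force at its end, in the units of the state.
- sensors.get_obs(): the state, without advancing time (a new reading comes with each control period).
- imaging.camera(name): name is "scene" or "top"; returns the picture (384x512x3 uint8, blue, green, red); there is no depth.
- imaging.calibration(name): a dict with "mtx" (3x3 intrinsics, pixels), "D" ([k1, k2, p1, p2, k3] as OpenCV has them; the pictures are not rectified), "R" (3x3) and "t" (3): a world point X has camera coordinates R X + t. Camera axes: x right, y down, z forward; pixel columns grow to the right and rows downward; lengths in m; the calibration is good to about 2 mm. A picture is of the moment at which its call begins. calibration takes no time and is no camera call.
- order.hand_in(): hands the job in; it is judged then, once.
Trained networks look in the newest picture that a camera, given by its name, has taken for a name from the list of things; names that differ only in an ending like _2 or _b are one class to them, and where a whole thing is asked for, a point or a joint stands for the part that bears it (a point fixed in the world has none). Each returns a list of dicts, best first, with "conf" (0 to 1); they miss things now and then, are a little off and sometimes report something else, mostly with a low value. They report only what shows in the picture. A call takes as long as a camera call. They do not tell look-alikes from the thing itself.
- spotter.look_for(label, camera): "pixel" ([column, row] in pixels, amid what is visible of it).
The state is a dict: "clock": time; "joint_pos": joint angles; "joint_velocities": joint speeds; "tau": joint torques, N m; "position": TCP position; "ee_rot": TCP orientation; "ft_force": force on the tool from outside, world axes, zero at the start; "torque": the same for the moment, N m; "grip_width": opening from 0.0 (shut) to 1.0 (fully open); "grasp_force": force on a finger pad.
Only numpy, scipy, OpenCV 4.12 (cv2) and the standard library are available. Lean on these libraries where they do the work, as an engineer would, in place of code of your own. Each camera call takes 0.05 s, during which the arm holds its last target. There are 200 camera calls.

## Task

Turn the lamp carousel by pushing only on its steel rim, with a light steady touch, until its one empty cup squarely faces the front (the robot's side of the trolley). Then take the big diya from the tray and set it gently into that cup, upright, with its spout pointing to the front. Leave the other five diyas in their cups and everything else where it stands.

Things in the scene. Friction and masses are not known exactly. Their poses are not given: they have to be found in the camera images.
- stand: Dark steel foot of the carousel, a round plate 210 mm across and 22 mm tall, fixed to the trolley. Origin: centre of its underside on the trolley top, straight below the turning axis. Its axes are the room's: its -x side is the front, towards the robot.
- carousel: The turning part: a smooth round steel plate 324 mm across, 12 mm thick, carrying a wooden deck 248 mm across. Turns endlessly either way about the upright axis through its origin. Origin: centre of its underside, 22 mm above the trolley top; yaw 0 when the empty cup faces front. Deck top 18 mm above the origin. Stays where it is left. Must not turn faster than 1.5 rad/s.
- rim_level (a point): Point on the turning axis at the rim's mean height, 34 mm above the trolley. The rim is the bare flat ring of the plate, radius 124 to 162 mm, nothing to hook. The plate is out of true and the worn bearing leans by over a degree: the rim's top lies up to 9 mm above or below this height, changing by up to 6 mm as it turns, so it must be felt all the way.
- bearing (a point): Point on the axis at the deck top. The bearing drags: a fingertip pressed on the rim turns it by friction, and slips when pressing by less than some 8 to 11 N; 12 to 14 N carries it. A robot pushing with more than 25 N on any part of the carousel, however briefly, spoils the bearing: touch down slower than 10 mm/s (a bump at 20 mm/s gives over 25 N).
- deck: Wooden deck 248 mm across on the steel plate, with six low steel rings as cups: 53 mm outside, 47 mm inside, 6 mm tall, centres 95 mm from the axis, 60 degrees apart. Origin: on the axis at the deck's top, 6 mm above the rim's mean height; turns with the carousel. Neither deck nor cups are to be pushed on by the fingers (a brush under 4 N does no harm).
- empty_cup (a point): Centre of the floor of the one cup without a diya, on the deck's top, 95 mm from the axis; it rises or sinks by a few mm as the leaning carousel turns. It faces front when it lies straight on the robot's (-x) side of the axis.
- big_diya: The big ceramic diya, standing in one of the three pockets of the tray. Origin: centre of its underside. Foot 42 mm across and 8 mm tall, widening to a straight-sided bowl 60 mm across from 14 mm up to its rim at 36 mm; a pinched spout on its own -x side reaches 47 mm from the centre, so it is gripped across its own y. 90 to 140 g.
- spout (a point): Tip of the big diya's spout, 45 mm from its centre on its own -x side, 32 mm above its underside.
- tray: Grey hard silicone tray 280 x 100 x 16 mm, long side along its x, fixed. Origin: centre of its underside. Three round pockets 47 mm across and 8 mm deep (floor 8 mm above the origin) in a row 90 mm apart along x; they hold the big diya, the bell and the incense holder in any order.
- diya_1: Small ceramic diya standing in a cup of the carousel, 53 mm across, 25 mm tall, foot 40 mm across, with a small spout. Origin: centre of its underside. Stays in its cup and is not to be pushed (a brush under 3 N does no harm).
- diya_2: Small ceramic diya standing in a cup of the carousel, 53 mm across, 25 mm tall, foot 40 mm across, with a small spout. Origin: centre of its underside. Stays in its cup and is not to be pushed (a brush under 3 N does no harm).
- diya_3: Small ceramic diya standing in a cup of the carousel, 53 mm across, 25 mm tall, foot 40 mm across, with a small spout. Origin: centre of its underside. Stays in its cup and is not to be pushed (a brush under 3 N does no harm).
- diya_4: Small ceramic diya standing in a cup of the carousel, 53 mm across, 25 mm tall, foot 40 mm across, with a small spout. Origin: centre of its underside. Stays in its cup and is not to be pushed (a brush under 3 N does no harm).
- diya_5: Small ceramic diya standing in a cup of the carousel, 53 mm across, 25 mm tall, foot 40 mm across, with a small spout. Origin: centre of its underside. Stays in its cup and is not to be pushed (a brush under 3 N does no harm).
- bell: Small brass hand bell standing in a tray pocket, 42 mm across, 66 mm tall. Origin: centre of its underside. Bystander.
- incense_holder: Small ceramic dome standing in a tray pocket, 42 mm across, 29 mm tall. Origin: centre of its underside. Bystander.
- lota: Round steel pot, 94 mm across, 94 mm tall, behind the tray. Origin: centre of its underside. Bystander.
- oil_bottle: Amber bottle, 62 mm across, 170 mm tall, on the left. Origin: centre of its underside. Bystander.
- matchbox: Matchbox 52 x 36 x 15 mm, on the left. Origin: centre of its underside. Bystander.
There are look-alikes about, which are no part of the job. What is shaped like the big_diya but pink or turquoise is not meant.

How it is judged:
By the outcome, as a careful person would: the job done as asked, in the order asked, and still so for the second after the job is handed in, with the robot touching nothing.
It also fails if it takes over 64 s, if anything falls off the work surface, if the arm or the gripper's body presses on something with over 40 N, if the wrist force passes 120 N, or if a joint passes its speed limit or range.

## Working session

There is one attempt and no reset: what is moved stays moved. The work goes in short steps, Python scripts to look and compute and a shell command to move; the robot and the scene stay as the last step left them, time stands still between calls to the robot, and variables do not carry over. Pictures are saved under pics/ and viewed, at most 11 in all, crops included, and the job is handed in when it is done.

```bash
mkdir -p pics; cat > h.py <<'E'
import numpy as np, cv2
from workcell import sensors, imaging, order, spotter
def ray(cam,px):
    c=imaging.calibration(cam);K=np.array(c["mtx"],float);D=np.array(c["D"],float);R=np.array(c["R"],float);t=np.array(c["t"],float).ravel()
    u=cv2.undistortPoints(np.array([[px]],float),K,D)[0,0]
    return -R.T@t, R.T@np.array([u[0],u[1],1])
def at_z(cam,px,z):
    o,d=ray(cam,px); return o+d*(z-o[2])/d[2]
def proj(cam,X):
    c=imaging.calibration(cam);R=np.array(c["R"],float);t=np.array(c["t"],float).ravel()
    return cv2.projectPoints(np.array(X,float).reshape(-1,1,3),cv2.Rodrigues(R)[0],t,np.array(c["mtx"],float),np.array(c["D"],float))[0].reshape(-1,2)
E
python3 - <<'E'
from h import *
np.set_printoptions(precision=3,suppress=True)
for cam in("scene","top"):
    im=imaging.camera(cam); cv2.imwrite(f"pics/{cam}0.png",im)
    o,_=ray(cam,(256,192)); print(cam,o)
    for l in("stand","carousel","empty_cup","big_diya","spout","tray","diya_1","bell","incense_holder"):
        print(l,[(np.round(r["pixel"],1).tolist(),round(r["conf"],2)) for r in spotter.look_for(l,cam)])
o=sensors.get_obs(); print({k:np.round(v,3).tolist() for k,v in o.items()})
E
```

```text
scene [1.052 0.759 0.996]
stand []
carousel [([252.8, 211.7], 0.64)]
empty_cup [([252.7, 211.5], 0.77)]
big_diya [([220.3, 113.9], 0.66), ([215.6, 140.7], 0.49), ([269.2, 132.9], 0.47)]
spout [([269.6, 131.3], 0.71), ([213.5, 139.3], 0.7), ([223.8, 115.2], 0.49)]
tray [([211.8, 149.9], 0.65)]
diya_1 [([276.0, 219.6], 0.72), ([276.7, 196.5], 0.64), ([224.0, 217.2], 0.62), ([228.5, 188.9], 0.46)]
bell [([230.8, 132.0], 0.67)]
incense_holder [([331.6, 304.6], 0.61), ([196.8, 156.2], 0.54)]
top [0.408 0.041 1.089]
stand []
carousel [([235.5, 169.8], 0.82)]
empty_cup [([231.3, 166.4], 0.81)]
big_diya [([424.0, 230.3], 0.63), ([351.3, 275.7], 0.57), ([367.8, 223.2], 0.46)]
spout [([426.5, 229.9], 0.88), ([350.5, 273.5], 0.84), ([363.4, 187.4], 0.63)]
tray [([356.8, 197.7], 0.68)]
diya_1 [([237.8, 127.6], 0.84), ([203.5, 142.8], 0.55), ([198.8, 174.5], 0.54), ([223.7, 202.0], 0.52), ([267.6, 149.4], 0.51)]
bell [([365.7, 220.5], 0.57)]
incense_holder []
{'clock': 1.0, 'joint_pos': [1.322, 0.332, -0.065, 1.46, 0.022, 1.35, -0.088], 'joint_velocities': [-0.001, 0.001, 0.001, 0.001, 0.001, 0.002, 0.0], 'tau': [-0.001, -62.523, 0.048, -39.182, 0.016, 0.002, 0.0], 'position': [0.14, -0.609, 0.221], 'ee_rot': [0.994, 0.113, 0.0, 0.0], 'ft_force': [-0.12, -0.062, -0.163], 'torque': [0.011, -0.003, -0.013], 'grasp_force': 0.0, 'grip_width': 0.997}
```

```bash
python3 - <<'E'
import cv2
a=cv2.imread("pics/top0.png"); b=cv2.imread("pics/scene0.png")
cv2.imwrite("pics/topc.png",cv2.resize(a[80:320,150:470],None,fx=2.5,fy=2.5,interpolation=cv2.INTER_CUBIC))
cv2.imwrite("pics/scenec.png",cv2.resize(b[80:320,130:450],None,fx=2.5,fy=2.5,interpolation=cv2.INTER_CUBIC))
E
```

```text
(no output)
```

View pics/topc.png

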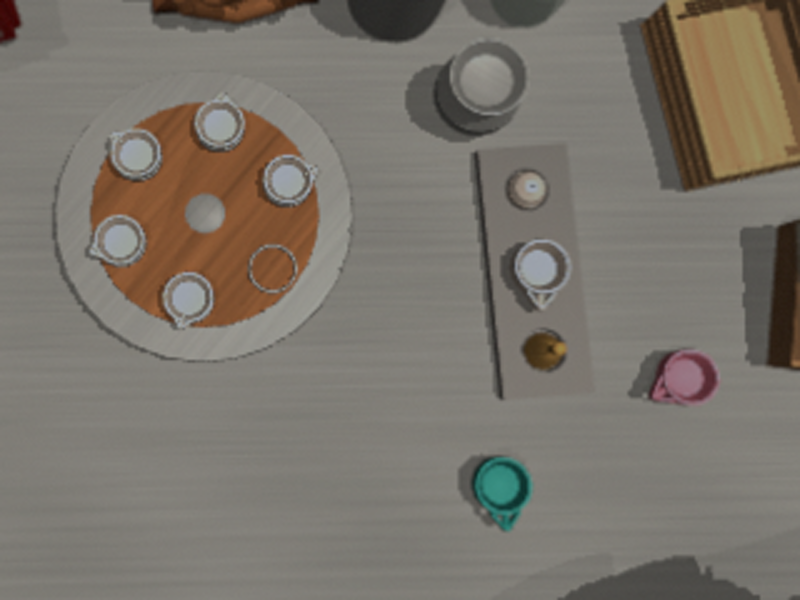

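View pics/scenec.png

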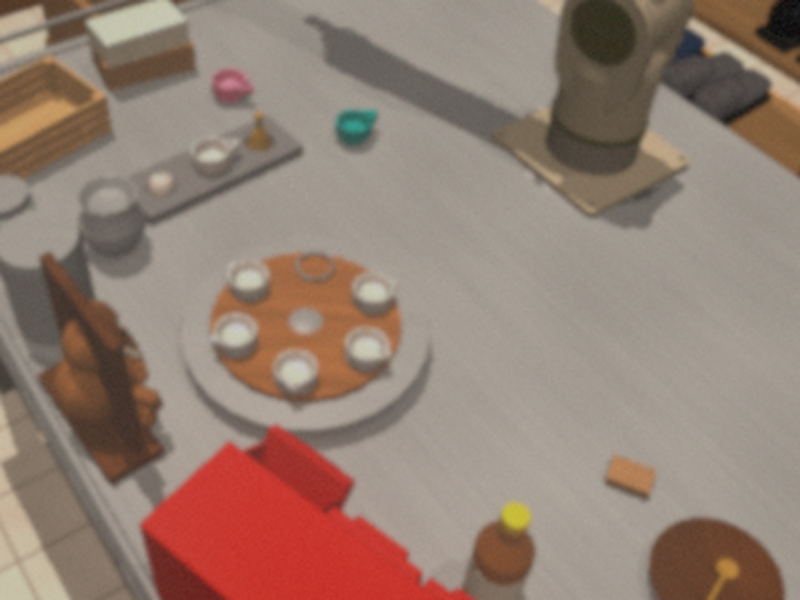

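The top view shows the carousel centre near (231.6,165), the empty cup at (259,187.6) lower right of it, and the tray to the right. The candidates for the big diya are:
- White bowl in the middle tray pocket at (366,187), spout towards the robot.
- Pink bowl at (424,231), a look-alike.
- Turquoise bowl at (351,275), a look-alike.

I choose the white one. The scene view agrees: white in the tray between the bell and the dome.

```bash
cat > meas.py <<'E'
from h import *
np.set_printoptions(precision=4,suppress=True)
def car(im,cam="top",p=True):
    hsv=cv2.cvtColor(im,cv2.COLOR_BGR2HSV)
    m=cv2.inRange(hsv,(3,90,40),(20,255,255)); 
    n,l,s,c=cv2.connectedComponentsWithStats(m)
    i=1+np.argmax(s[1:,4]); m=(l==i).astype(np.uint8)
    cn=max(cv2.findContours(m,cv2.RETR_EXTERNAL,cv2.CHAIN_APPROX_NONE)[0],key=cv2.contourArea)
    e=cv2.fitEllipse(cv2.convexHull(cn))
    W=np.array([at_z(cam,q,0.040)[:2] for q in cv2.convexHull(cn)[:,0].astype(float)])
    A=np.c_[2*W,np.ones(len(W))]; s=np.linalg.lstsq(A,(W**2).sum(1),rcond=None)[0]
    if p: print("ellipse",e,"circle world",s[:2],"r",np.sqrt(s[2]+s[:2]@s[:2]))
    return s[:2],m
if __name__=="__main__":
    im=cv2.imread("pics/top0.png"); c,m=car(im)
    print("axis pix",at_z("top",(231.6,165.2),.04),"ecup",at_z("top",(259.2,187.6),.046))
    for n,l in(("diya rim",((366.4,186.8),.044)),("spout",((366.9,201.5),.040)),("pink",((424.4,230.8),.036)),("bell",((366.5,219.5),.03)),("dome",((361.5,155.5),.03))): print(n,at_z("top",*l))
    ts=[at_z("top",(150+x/2.5,80+y/2.5),.016)[:2] for x,y in((475,150),(566,144),(594,391),(502,398))]; print("tray corners",np.array(ts),np.mean(ts,0))
    for n,p,z in (("diya",(130+212/2.5,80+153/2.5),.044),("ecup",(130+314/2.5,80+266/2.5),.046),("hub",(130+306/2.5,80+320/2.5),.045)): print("scene",n,at_z("scene",p,z))
    cr=np.hstack([cv2.resize(im[160:215,340:395],(400,400),interpolation=cv2.INTER_CUBIC),cv2.resize(im[165:210,237:282],(400,400),interpolation=cv2.INTER_CUBIC)])
    cv2.imwrite("pics/close1.png",cr)
E
python3 meas.py
```

```text
ellipse ((243.67738342285156, 19.661827087402344), (45.14594650268555, 310.42169189453125), 89.49813842773438) circle world [1.0861 0.0216] r 0.2179319297536137
axis pix [0.6016 0.0805 0.04  ] ecup [0.5386 0.0069 0.046 ]
diya rim [ 0.5369 -0.2825  0.044 ]
spout [ 0.4975 -0.2831  0.04  ]
pink [ 0.4169 -0.4343  0.036 ]
bell [ 0.4495 -0.2827  0.03  ]
dome [ 0.6258 -0.2774  0.03  ]
tray corners [[ 0.6737 -0.2232]
 [ 0.6791 -0.3257]
 [ 0.4032 -0.3422]
 [ 0.397  -0.2414]] [ 0.5383 -0.2831]
scene diya [ 0.5388 -0.2716  0.044 ]
scene ecup [0.5405 0.0116 0.046 ]
scene hub [0.6015 0.0851 0.045 ]
```

View pics/close1.png

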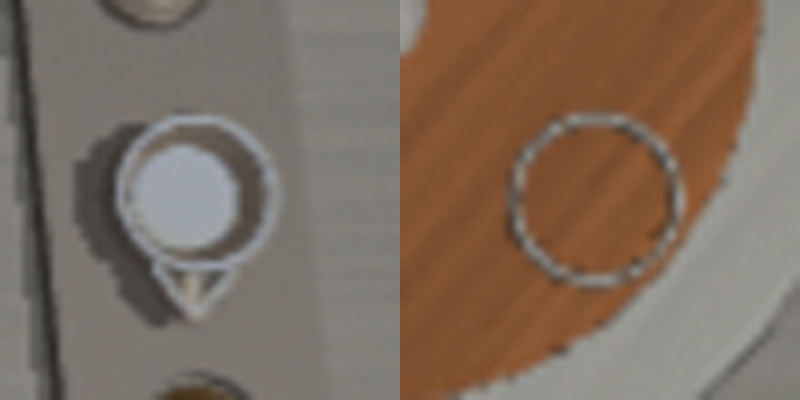

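The close crop confirms it: a white bowl with its spout pointing to the robot, in the middle tray pocket (tray centre 0.538,-0.283). The empty cup is clear at (0.539,0.007), 97 mm from the axis, so the yaw is about +49°. I'll shut the hand and go above the rim just outside the empty cup.

```bash
cat > plan.py <<'E'
# usage: plan.py x y z yawdeg -> shift in tool axes and turn from the measured pose
import sys; from h import *
from scipy.spatial.transform import Rotation as Rn
o=sensors.get_obs(); p=np.array(o["position"]); R=Rn.from_quat(o["ee_rot"])
print("pos",np.round(p,4),"yaw",round(np.degrees(np.arctan2(*R.as_matrix()[[1,0],0])),2),"F",np.round(o["ft_force"],2),"t",o["clock"],"w",round(o["grip_width"],3),"q",np.round(o["joint_pos"],2))
if len(sys.argv)>4:
    x,y,z,a=map(float,sys.argv[1:5]); T=Rn.from_euler("z",a,degrees=True)*Rn.from_quat([1,0,0,0])
    print("shift",np.round(R.inv().apply(np.array([x,y,z])-p),4),"turn",np.round((R.inv()*T).as_rotvec(),4))
E
python3 -m inch '[[[0.487,-0.4815,0,0,0,-0.635,1],[0.487,-0.4815,0,0,0,-0.635,1],[0.487,-0.4815,0,0,0,-0.635,1],[0.487,-0.4815,0,0,0,-0.635,1],[0.487,-0.4815,0,0,0,-0.635,1],[0.487,-0.4815,0,0,0,-0.635,1],[0.487,-0.4815,0,0,0,-0.635,1],[0.487,-0.4815,0,0,0,-0.635,1],[0.487,-0.4815,0,0,0,-0.635,1],[0.487,-0.4815,0,0,0,-0.635,1]]]' 30
python3 plan.py 0.5066 -0.0304 0.085 49.4
```

```text
clock: 2.0
position: [0.4085, -0.1851, 0.2214]
ee_rot: [0.909, 0.417, 0.0, 0.001]
ft_force: [1.7, -0.7, 0.2]
grip_width: 0.001
grasp_force: 0.0
pos [ 0.4085 -0.1851  0.2214] yaw 49.31 F [ 1.69 -0.7   0.21] t 2.0 w 0.001 q [ 0.91 -0.04 -0.57  1.87 -0.02  1.3  -0.36]
shift [ 0.1813 -0.0267  0.1363] turn [ 0.0012  0.0003 -0.0016]
```

```bash
python3 -m inch '[[[0.181,-0.027,0,0,0,0,1],[0.181,-0.027,0,0,0,0,1],[0.181,-0.027,0,0,0,0,1],[0.181,-0.027,0.03,0,0,0,1],[0.181,-0.027,0.07,0,0,0,1],[0.181,-0.027,0.11,0,0,0,1],[0.181,-0.027,0.136,0,0,0,1],[0.181,-0.027,0.136,0,0,0,1],[0.181,-0.027,0.136,0,0,0,1],[0.181,-0.027,0.136,0,0,0,1]]]'
python3 plan.py 0.5066 -0.0304 0.065 49.4
python3 - <<'E'
from h import *
im=imaging.camera("top"); s=imaging.camera("scene")
cv2.imwrite("pics/a.png",np.hstack([cv2.resize(im[110:230,180:300],(400,400),interpolation=cv2.INTER_CUBIC),cv2.resize(s[150:270,190:310],(400,400),interpolation=cv2.INTER_CUBIC)]))
E
```

```text
clock: 3.0
position: [0.5065, -0.0321, 0.0869]
ee_rot: [0.909, 0.417, 0.001, 0.001]
ft_force: [0.3, -0.1, 0.0]
grip_width: 0.002
grasp_force: 0.0
pos [ 0.5065 -0.0321  0.0869] yaw 49.31 F [ 0.33 -0.11  0.03] t 3.0 w 0.002 q [ 0.63  0.28 -0.74  1.89  0.22  1.05 -0.91]
shift [ 0.0014 -0.0011  0.0219] turn [ 0.0024 -0.0013 -0.0015]
```

View pics/a.png

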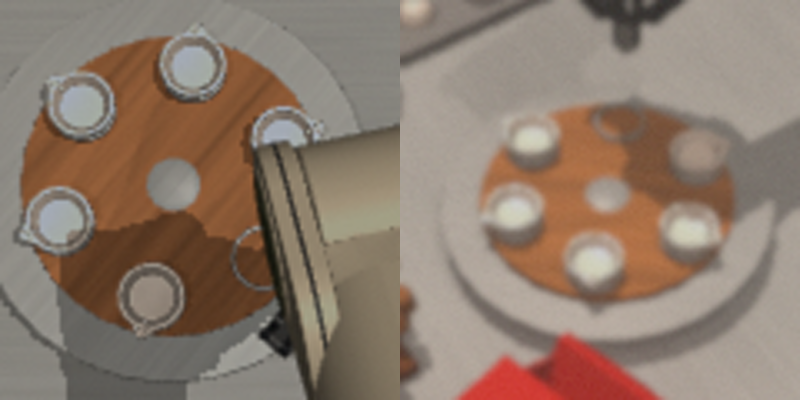

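Carousel and all diyas are untouched; the fingertip hangs outside the empty cup (top (262,210), scene (258,163)). Now lowering to just above the possible rim height.

```bash
python3 -m inch '[[[0.0015,-0.001,0.008,0,0,0,1],[0.0015,-0.001,0.016,0,0,0,1],[0.0015,-0.001,0.021,0,0,0,1],[0.0015,-0.001,0.021,0,0,0,1],[0.0015,-0.001,0.021,0,0,0,1]]]'
python3 plan.py 0.5066 -0.0304 0.060 49.4
python3 -c "
from h import *
print(proj('top',[[.5066,-.0304,.07]]),proj('scene',[[.5066,-.0304,.07]]))"
```

```text
clock: 3.6
position: [0.5054, -0.0302, 0.0638]
ee_rot: [0.909, 0.417, -0.0, -0.0]
ft_force: [0.9, -0.6, 0.0]
grip_width: 0.002
grasp_force: 0.0
pos [ 0.5054 -0.0302  0.0638] yaw 49.32 F [ 0.87 -0.56  0.02] t 3.6 w 0.002 q [ 0.62  0.31 -0.73  1.91  0.25  1.   -0.93]
shift [0.0006 0.001  0.0038] turn [-0.0005  0.0002 -0.0013]
[[273.95170276 198.3967031 ]] [[257.18018979 170.21438571]]
```

```bash
python3 -m inch '[[[0,0,0.0006,0,0,0,1],[0,0,0.0012,0,0,0,1],[0,0,0.0018,0,0,0,1],[0,0,0.0024,0,0,0,1],[0,0,0.003,0,0,0,1],[0,0,0.0036,0,0,0,1],[0,0,0.0042,0,0,0,1],[0,0,0.0042,0,0,0,1]]]'; python3 plan.py
```

```text
clock: 4.4
position: [0.5054, -0.0303, 0.0597]
ee_rot: [0.909, 0.417, -0.0, -0.0]
ft_force: [-0.5, 0.4, 0.1]
grip_width: 0.001
grasp_force: 0.0
pos [ 0.5054 -0.0303  0.0597] yaw 49.32 F [-0.54  0.45  0.09] t 4.4 w 0.001 q [ 0.61  0.32 -0.73  1.92  0.25  1.   -0.94]
```

```bash
python3 -m inch '[[[0,0,0.0006,0,0,0,1],[0,0,0.0012,0,0,0,1],[0,0,0.0018,0,0,0,1],[0,0,0.0024,0,0,0,1],[0,0,0.003,0,0,0,1],[0,0,0.003,0,0,0,1]]]'; python3 -c "
from h import *
for z in (.05,.07,.087): print(proj('top',[[.5066,-.0321,z]]),proj('scene',[[.5066,-.0321,z]]))"
```

```text
clock: 5.0
position: [0.5054, -0.0303, 0.0567]
ee_rot: [0.909, 0.417, -0.0, 0.0]
ft_force: [-0.9, 0.2, -0.0]
grip_width: -0.001
grasp_force: 0.0
[[274.07621302 199.11521496]] [[256.80706307 174.08250792]]
[[274.60066591 198.38727168]] [[256.9051239  169.92415953]]
[[275.06271703 197.74595446]] [[256.99017145 166.31861722]]
```

```bash
python3 -m inch '[[[0,0,0.0006,0,0,0,1],[0,0,0.0012,0,0,0,1],[0,0,0.0018,0,0,0,1],[0,0,0.0024,0,0,0,1],[0,0,0.003,0,0,0,1],[0,0,0.003,0,0,0,1]]]'; python3 - <<'E'
from h import *
s=imaging.camera("scene")
cv2.imwrite("pics/b.png",cv2.resize(s[130:230,200:320],(720,600),interpolation=cv2.INTER_CUBIC))
E
```

```text
clock: 5.6
position: [0.5055, -0.0303, 0.0537]
ee_rot: [0.909, 0.417, -0.0, -0.0]
ft_force: [-0.2, 0.7, -1.0]
grip_width: 0.002
grasp_force: 0.0
```

View pics/b.png

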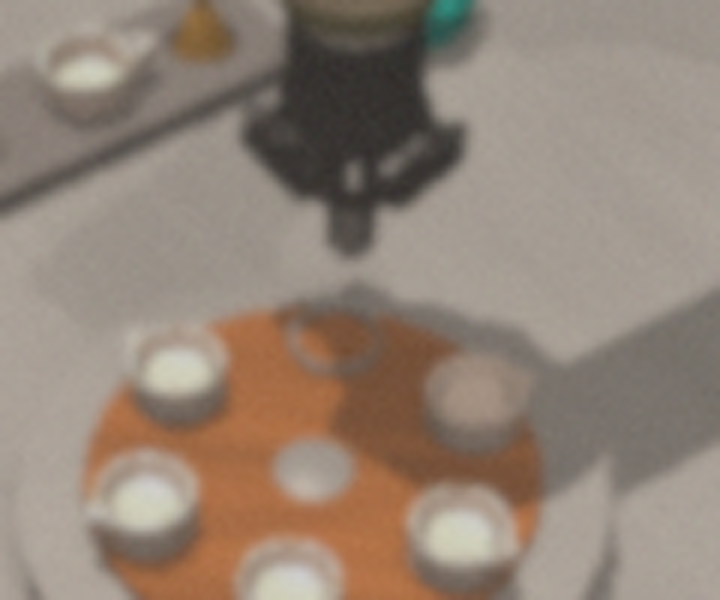

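The tip shows at about (258.7,172.5), with its shadow a few pixels below, so it is still clear of the rim. Feeling on.

```bash
python3 -m inch '[[[0,0,0.0005,0,0,0,1],[0,0,0.001,0,0,0,1],[0,0,0.0015,0,0,0,1],[0,0,0.002,0,0,0,1],[0,0,0.0025,0,0,0,1],[0,0,0.0025,0,0,0,1]]]'
```

```text
clock: 6.25
position: [0.5054, -0.0303, 0.0512]
ee_rot: [0.909, 0.417, -0.0, 0.0]
ft_force: [0.7, 0.2, -0.4]
grip_width: 0.001
grasp_force: 0.0
```

```bash
python3 -m inch '[[[0,0,0.0005,0,0,0,1],[0,0,0.001,0,0,0,1],[0,0,0.0015,0,0,0,1],[0,0,0.002,0,0,0,1],[0,0,0.002,0,0,0,1]]]'; python3 plan.py
```

```text
clock: 6.75
position: [0.5055, -0.0303, 0.0492]
ee_rot: [0.909, 0.417, -0.0, 0.0]
ft_force: [0.3, -0.3, -0.2]
grip_width: -0.001
grasp_force: 0.0
pos [ 0.5055 -0.0303  0.0492] yaw 49.32 F [ 0.27 -0.29 -0.2 ] t 6.75 w -0.001 q [ 0.61  0.33 -0.72  1.93  0.26  0.98 -0.95]
```

```bash
python3 -m inch '[[[0,0,0.0005,0,0,0,1],[0,0,0.001,0,0,0,1],[0,0,0.0015,0,0,0,1],[0,0,0.002,0,0,0,1],[0,0,0.002,0,0,0,1]]]'
```

```text
clock: 7.25
position: [0.5055, -0.0303, 0.0472]
ee_rot: [0.909, 0.417, -0.0, 0.0]
ft_force: [-0.7, 0.2, -0.4]
grip_width: 0.0
grasp_force: 0.0
```

```bash
python3 -m inch '[[[0,0,0.0005,0,0,0,1],[0,0,0.001,0,0,0,1],[0,0,0.0015,0,0,0,1],[0,0,0.0015,0,0,0,1]]]'; python3 plan.py
```

```text
clock: 7.65
position: [0.5055, -0.0303, 0.0457]
ee_rot: [0.909, 0.417, -0.0, 0.0]
ft_force: [0.2, 0.6, -0.2]
grip_width: 0.001
grasp_force: 0.0
pos [ 0.5055 -0.0303  0.0457] yaw 49.32 F [ 0.16  0.64 -0.19] t 7.65 w 0.001 q [ 0.6   0.34 -0.72  1.93  0.27  0.97 -0.95]
```

```bash
python3 -m inch '[[[0,0,0.0005,0,0,0,1],[0,0,0.001,0,0,0,1],[0,0,0.0015,0,0,0,1],[0,0,0.0015,0,0,0,1]]]'
```

```text
clock: 8.05
position: [0.5055, -0.0303, 0.0442]
ee_rot: [0.909, 0.417, -0.0, 0.0]
ft_force: [-0.6, -1.2, 0.2]
grip_width: -0.001
grasp_force: 0.0
```

```bash
python3 -m inch '[[[0,0,0.0005,0,0,0,1],[0,0,0.001,0,0,0,1],[0,0,0.0015,0,0,0,1],[0,0,0.0015,0,0,0,1]]]'; python3 plan.py; python3 - <<'E'
from h import *
s=imaging.camera("scene")
cv2.imwrite("pics/c.png",cv2.resize(s[150:210,220:300],(800,600),interpolation=cv2.INTER_CUBIC))
for n,P in(("tip",[.5055,-.0303,.027]),("rim162",[.4962,-.0426,.034]),("rim124",[.5209,-.0138,.034]),("cup",[.5386,.0069,.04]),("hub",[.6016,.0805,.042])): print(n,(proj("scene",[P])[0]-[220,150])*10)
E
```

```text
clock: 8.45
position: [0.5054, -0.0303, 0.0427]
ee_rot: [0.909, 0.417, -0.0, 0.0]
ft_force: [0.6, 0.1, -0.4]
grip_width: -0.002
grasp_force: 0.0
pos [ 0.5054 -0.0303  0.0427] yaw 49.32 F [ 0.56  0.11 -0.45] t 8.45 w -0.002 q [ 0.6   0.34 -0.72  1.93  0.27  0.96 -0.95]
tip [372.42440447 289.42788755]
rim162 [375.36830318 244.39950057]
rim124 [362.18987026 320.85731472]
cup [352.77371519 365.46138349]
hub [315.8708453  577.00996562]
```

View pics/c.png

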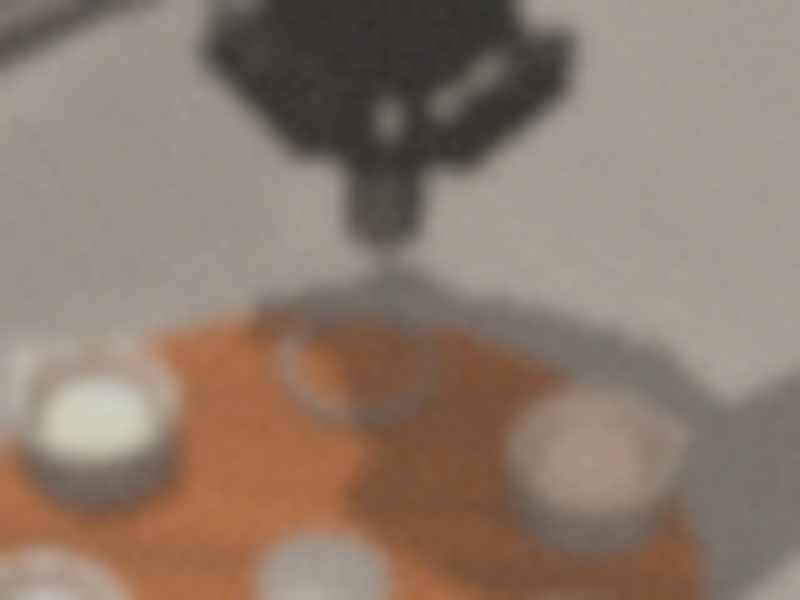

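The cup and hub agree with the projection, but the tip shows higher than the nominal 17 mm below the TCP would put it. It is still clear of the rim, so I'll keep feeling in small steps, with a force check between them.

```bash
cat > ok.py <<'E'
import sys; from workcell import sensors
f=sensors.get_obs()["ft_force"]; sys.exit(0 if abs(f[2])<2.5 else 1)
E
python3 -m inch '[[[0,0,0.0005,0,0,0,1],[0,0,0.001,0,0,0,1],[0,0,0.0015,0,0,0,1],[0,0,0.0015,0,0,0,1]]]' | sed -n '2p;4p'
python3 ok.py && python3 -m inch '[[[0,0,0.0005,0,0,0,1],[0,0,0.001,0,0,0,1],[0,0,0.0015,0,0,0,1],[0,0,0.0015,0,0,0,1]]]'| sed -n '2p;4p'
python3 ok.py && python3 -m inch '[[[0,0,0.0005,0,0,0,1],[0,0,0.001,0,0,0,1],[0,0,0.0015,0,0,0,1],[0,0,0.0015,0,0,0,1]]]'| sed -n '2p;4p'
python3 plan.py
python3 - <<'E'
from h import *
d=np.array([.758,-.652,0]);c=np.array([.5055,-.0303,.03])
print("px per 29mm along tool y",np.linalg.norm(proj("scene",[c+.0145*d])-proj("scene",[c-.0145*d])))
E
```

```text
position: [0.5055, -0.0303, 0.0412]
ft_force: [0.2, 0.2, -0.2]
position: [0.5054, -0.0303, 0.0397]
ft_force: [0.6, 0.0, -0.2]
position: [0.5055, -0.0303, 0.0382]
ft_force: [-0.1, -0.2, -0.0]
pos [ 0.5055 -0.0303  0.0382] yaw 49.32 F [-0.09 -0.23 -0.05] t 9.7 w 0.002 q [ 0.6   0.35 -0.71  1.93  0.28  0.96 -0.96]
px per 29mm along tool y 8.260946235752902
```

```bash

python3 -m inch '[[[0,0,0.0005,0,0,0,1],[0,0,0.001,0,0,0,1],[0,0,0.0015,0,0,0,1],[0,0,0.0015,0,0,0,1]]]' | sed -n '2p;4p'
python3 ok.py && python3 -m inch '[[[0,0,0.0005,0,0,0,1],[0,0,0.001,0,0,0,1],[0,0,0.0015,0,0,0,1],[0,0,0.0015,0,0,0,1]]]'| sed -n '2p;4p'
python3 ok.py && python3 -m inch '[[[0,0,0.0005,0,0,0,1],[0,0,0.001,0,0,0,1],[0,0,0.0015,0,0,0,1],[0,0,0.0015,0,0,0,1]]]'| sed -n '2p;4p'
python3 plan.py
python3 - <<'E'
from h import *
s=imaging.camera("scene")
cv2.imwrite("pics/d.png",cv2.resize(s[130:230,200:320],(720,600),interpolation=cv2.INTER_CUBIC))
E
```

```text
position: [0.5055, -0.0303, 0.0368]
ft_force: [0.2, -0.5, -0.2]
position: [0.5054, -0.0303, 0.0352]
ft_force: [-0.2, 0.2, -0.3]
position: [0.5054, -0.0303, 0.0337]
ft_force: [-0.1, 0.9, 0.6]
pos [ 0.5054 -0.0303  0.0337] yaw 49.32 F [-0.13  0.87  0.63] t 10.9 w -0.003 q [ 0.6   0.36 -0.71  1.94  0.29  0.95 -0.96]
```

View pics/d.png

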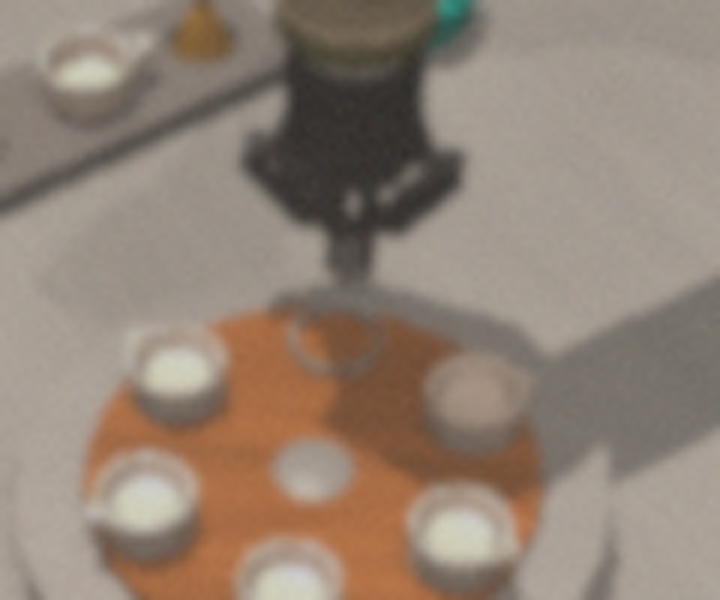

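The tip meets its shadow on the rim at about (258.7,177): contact is close.

```bash

python3 -m inch '[[[0,0,0.0005,0,0,0,1],[0,0,0.001,0,0,0,1],[0,0,0.001,0,0,0,1]]]' | sed -n '2p;4p'
python3 ok.py && python3 -m inch '[[[0,0,0.0005,0,0,0,1],[0,0,0.001,0,0,0,1],[0,0,0.001,0,0,0,1]]]' | sed -n '2p;4p'
python3 ok.py && python3 -m inch '[[[0,0,0.0005,0,0,0,1],[0,0,0.001,0,0,0,1],[0,0,0.001,0,0,0,1]]]' | sed -n '2p;4p'
python3 ok.py && python3 -m inch '[[[0,0,0.0005,0,0,0,1],[0,0,0.001,0,0,0,1],[0,0,0.001,0,0,0,1]]]' | sed -n '2p;4p'
```

```text
position: [0.5055, -0.0303, 0.0327]
ft_force: [0.2, 0.4, -0.6]
position: [0.5055, -0.0303, 0.0317]
ft_force: [-1.1, -0.2, 0.8]
position: [0.5055, -0.0303, 0.0307]
ft_force: [0.6, 0.4, 0.1]
position: [0.5055, -0.0303, 0.0297]
ft_force: [-0.6, -0.3, -0.0]
```

```bash
python3 - <<'E'
from h import *
np.set_printoptions(precision=4,suppress=True)
im=imaging.camera("top"); s=imaging.camera("scene")
for z in (.13,.15,.17): print(z,proj("top",[[.4587,.009,z]]), at_z("top",(262.5,210.5),z))
cv2.imwrite("pics/e.png",np.hstack([cv2.resize(im[150:240,210:330],(400,300),interpolation=cv2.INTER_CUBIC),cv2.resize(s[145:205,220:300],(400,300),interpolation=cv2.INTER_CUBIC)]))
E
```

```text
0.13 [[259.9821 215.733 ]] [0.4714 0.0026 0.13  ]
0.15 [[260.2562 215.2899]] [0.4701 0.0034 0.15  ]
0.17 [[260.5422 214.8277]] [0.4688 0.0042 0.17  ]
```

View pics/e.png

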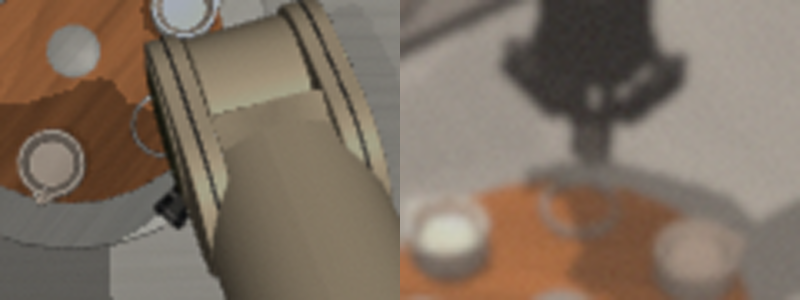

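The top view puts the gripper's knuckle at (262,211), so sideways the tool is over the rim; the tip overlaps the rim at about row 177 in the scene view. Continuing to feel in small steps.

```bash

python3 -m inch '[[[0,0,0.0005,0,0,0,1],[0,0,0.001,0,0,0,1],[0,0,0.001,0,0,0,1]]]' | sed -n '2p;4p'
python3 ok.py && python3 -m inch '[[[0,0,0.0005,0,0,0,1],[0,0,0.001,0,0,0,1],[0,0,0.001,0,0,0,1]]]' | sed -n '2p;4p'
python3 ok.py && python3 -m inch '[[[0,0,0.0005,0,0,0,1],[0,0,0.001,0,0,0,1],[0,0,0.001,0,0,0,1]]]' | sed -n '2p;4p'
python3 ok.py && python3 -m inch '[[[0,0,0.0005,0,0,0,1],[0,0,0.001,0,0,0,1],[0,0,0.001,0,0,0,1]]]' | sed -n '2p;4p'
python3 ok.py && python3 -m inch '[[[0,0,0.0005,0,0,0,1],[0,0,0.001,0,0,0,1],[0,0,0.001,0,0,0,1]]]' | sed -n '2p;4p'
```

```text
position: [0.5055, -0.0303, 0.0287]
ft_force: [-0.5, 0.4, 0.9]
position: [0.5055, -0.0303, 0.0277]
ft_force: [-0.5, -0.0, -0.2]
position: [0.5055, -0.0303, 0.0268]
ft_force: [0.8, 0.3, 0.2]
position: [0.5056, -0.0303, 0.0265]
ft_force: [-4.8, -0.3, 10.3]
```

Contact: about 10 N at TCP z ≈ 0.0267, roughly 10 N/mm. Holding to read the settled force.

```bash
python3 -m inch '[[[0,0,0,0,0,0,1],[0,0,0,0,0,0,1]]]' | sed -n '2p;4p'; python3 - <<'E'
from h import *
np.set_printoptions(precision=4,suppress=True)
o=sensors.get_obs(); print(o["tau"],o["torque"])
im=imaging.camera("top"); s=imaging.camera("scene"); cv2.imwrite("pics/top1.png",im); cv2.imwrite("pics/sc1.png",s)
print({k:np.round(v,3).tolist() for k,v in sensors.get_obs().items() if k in("ft_force","torque","position")})
# change against first images: where did anything move?
for n in("top","scene"):
    a=cv2.imread(f"pics/{n}0.png"); 
# finger silhouette column profile in the scene
g=cv2.cvtColor(s,cv2.COLOR_BGR2GRAY); print(g[160:190,250:268])
E
```

```text
position: [0.5057, -0.0303, 0.0265]
ft_force: [-4.0, 0.2, 10.6]
[ -0.2181 -44.7641  -7.2823 -29.5662   0.2682  -1.4889   0.0035] [-0.0658  0.9806 -0.033 ]
{'position': [0.506, -0.03, 0.027], 'ft_force': [-4.398, 0.658, 10.542], 'torque': [0.021, 1.016, -0.041]}
[[ 53  54  56  54  56  53  53  51  52  53  50  52  54  53  55  58  71  78]
 [ 53  55  51  50  55  53  55  51  54  52  53  53  53  55  65  78  89  93]
 [ 57  55  53  53  55  51  52  56  63  60  55  50  61  73  88  95  98  90]
 [ 58  58  55  55  58  51  58  66  83  78  64  57  70  90 100 102  94  77]
 [ 55  58  54  55  55  57  59  77  97  92  71  61  74  91  99  91  75  62]
 [ 56  59  60  55  53  53  61  81 102  97  73  62  67  76  77  71  59  57]
 [ 54  54  54  56  52  56  60  80  92  88  70  55  57  64  62  59  51  57]
 [ 60  59  58  53  57  54  56  69  76  72  63  56  58  54  53  55  54  56]
 [ 86  81  81  76  65  59  56  58  58  59  58  54  55  59  61  59  60  70]
 [119 116 112 101  80  62  55  53  57  56  55  57  67  73  74  71  74  94]
 [145 143 140 122  94  72  64  64  62  55  58  64  88 106 109 103 107 121]
 [153 154 151
[... 712 characters left out ...]
111 113 110 113 114 112]
 [100  96  96 100 100 103 100 101  99 103 107 108 111 112 111 110 110 112]
 [102  98  93  96  94  95  94  95  93  96  98 103 103 105 107 106 106 109]
 [104  98  94  92  94  93  90  92  90  90  92  95  99  97  99  99 100 103]
 [111 107 101  96  89  92  92  90  90  91  90  91  94  92  94  93  93 100]
 [119 116 110 100  93  91  92  90  92  91  91  89  92  90  95  92  93  91]
 [123 122 116 102  94  93  90  93  91  92  89  93  93  94  90  92  89  93]
 [124 120 115 107  96  90  90  92  87  90  90  93  91  91  91  90  90  87]
 [123 123 119 109  99  92  92  89  89  89  90  95  93  91  87  87  90  90]
 [123 124 123 116 106  97  92  91  93  94  93  92  89  89  87  90  89  90]]
```

The settled force is about 10.5 N. I'll press slightly more and try a short clockwise arc of 6°.

```bash
python3 -m inch '[[[0,0,0.0002,0,0,0,1],[0,-0.0026,0.0002,0,0,0.0175,1],[0.0001,-0.0051,0.0002,0,0,0.0349,1],[0.0002,-0.0077,0.0002,0,0,0.0524,1]]]' | sed -n '2p;4p'; python3 ok.py || python3 -m inch '[[[0.0001,-0.0026,0,0,0,0.0175,1],[0.0002,-0.0051,0,0,0,0.0349,1],[0.0003,-0.0077,0,0,0,0.0524,1]]]' | sed -n '2p;4p'; cat > yaw.py <<'E'
# rotation of the deck against the first picture, by matching the polar-unwrapped top view about the hub
from h import *
import sys
def unwrap(im,c=(.6016,.0805),z=.04):
    th=np.radians(np.arange(0,360,.25)); r=np.arange(.03,.121,.0015)
    P=np.stack([c[0]-r[:,None]*np.cos(th),c[1]-r[:,None]*np.sin(th),np.full((len(r),len(th)),z)],-1)
    u=proj("top",P.reshape(-1,3)).reshape(P.shape[:2]+(2,)).astype(np.float32)
    return cv2.remap(im,u[...,0],u[...,1],cv2.INTER_LINEAR)
def hsat(i): return i.astype(np.float32)
def sweep(a,b,lo,hi):
    # median-robust cost over shift (deg), rows = yaw decreasing
    s=[]; g=np.arange(lo,hi,.25)
    for d in g:
        k=int(round(d/.25)); e=np.abs(np.roll(b,k,1).astype(float)-a).mean((0,2)); s.append(np.sort(e)[:int(len(e)*.6)].mean())
    i=int(np.argmin(s)); return g[i],s[i],np.median(s)
if __name__=="__main__":
    im=imaging.camera("top"); 
    if len(sys.argv)>1: cv2.imwrite(sys.argv[1],im)
    print("turned clockwise by",sweep(unwrap(cv2.imread("pics/top0.png")),unwrap(im),-15,75))
E
python3 yaw.py; python3 plan.py
```

```text
position: [0.5014, -0.0258, 0.0266]
ft_force: [3.3, -3.0, 6.4]
position: [0.4962, -0.0203, 0.0267]
ft_force: [3.6, -2.0, 4.5]
turned clockwise by (np.float64(0.0), np.float64(5.086267961951023), np.float64(15.70928519024489))
pos [ 0.4959 -0.02    0.0267] yaw 43.19 F [ 2.21 -1.64  6.5 ] t 14.5 w 0.002 q [ 0.57  0.34 -0.7   1.97  0.28  0.92 -1.09]
```

It slipped: the force sank to 4–6 N while moving and the deck turned 0°. I'll press more, then move again.

```bash
python3 -m inch '[[[0,0,0.0003,0,0,0,1],[0,0,0.0006,0,0,0,1],[0,0,0.0007,0,0,0,1]]]' | sed -n '2p;4p'; python3 -m inch '[[[0.0001,-0.0026,0,0,0,0.0175,1],[0.0002,-0.0051,0,0,0,0.0349,1]]]' | sed -n '2p;4p'; python3 -m inch '[[[0.0001,-0.0026,0,0,0,0.0175,1],[0.0002,-0.0051,0,0,0,0.0349,1]]]' | sed -n '2p;4p'; python3 yaw.py; python3 plan.py
```

```text
position: [0.496, -0.02, 0.0266]
ft_force: [-2.5, -0.5, 18.2]
position: [0.4933, -0.017, 0.0267]
ft_force: [0.5, -5.7, 14.7]
position: [0.49, -0.0132, 0.0267]
ft_force: [0.1, -5.8, 15.1]
turned clockwise by (np.float64(3.5), np.float64(5.633671068609593), np.float64(15.158896857923498))
pos [ 0.4897 -0.0128  0.0267] yaw 39.17 F [-1.33 -5.92 16.46] t 15.25 w -0.002 q [ 0.55  0.33 -0.69  1.99  0.27  0.91 -1.16]
```

It turns now: 3.5° for 4° of arc at about 15 N, and the stiffness is about 17 N/mm. I'll continue in 3° strokes, with a check of the force between them.

```bash
cat > band.py <<'E'
import sys; from workcell import sensors
f=sensors.get_obs()["ft_force"]; print(f"F {f[0]:.1f} {f[1]:.1f} {f[2]:.1f}"); sys.exit(0 if 11<f[2]<17 else 1)
E
python3 -m inch '[[[0.0001,-0.0026,-0.0001,0,0,0.0175,1],[0.0002,-0.0051,-0.0001,0,0,0.0349,1],[0.0003,-0.0077,-0.0001,0,0,0.0524,1]]]' | sed -n '4p'
python3 band.py && python3 -m inch '[[[0.0001,-0.0026,0,0,0,0.0175,1],[0.0002,-0.0051,0,0,0,0.0349,1],[0.0002,-0.0077,0,0,0,0.0524,1]]]' | sed -n '4p'
python3 yaw.py; python3 plan.py
```

```text
ft_force: [0.1, -5.6, 15.7]
F 0.1 -5.6 15.7
ft_force: [-0.9, -5.3, 16.6]
turned clockwise by (np.float64(9.25), np.float64(5.630862932604735), np.float64(15.451379401942926))
pos [ 4.805e-01 -3.000e-04  2.680e-02] yaw 33.16 F [-2.01 -5.67 17.91] t 15.9 w 0.001 q [ 0.53  0.31 -0.69  2.01  0.25  0.91 -1.28]
```

```bash

python3 -m inch '[[[0.0001,-0.0026,-0.00025,0,0,0.0175,1],[0.0001,-0.0051,-0.00025,0,0,0.0349,1],[0.0002,-0.0076,-0.0003,0,0,0.0524,1]]]' | sed -n '4p'
python3 band.py && python3 -m inch '[[[0.0001,-0.0026,0,0,0,0.0175,1],[0.0001,-0.0051,-0.0001,0,0,0.0349,1],[0.0002,-0.0076,-0.0001,0,0,0.0524,1]]]' | sed -n '4p'
python3 band.py && python3 -m inch '[[[0.0001,-0.0026,0,0,0,0.0175,1],[0.0001,-0.0051,-0.0001,0,0,0.0349,1],[0.0002,-0.0076,-0.0001,0,0,0.0524,1]]]' | sed -n '4p'
python3 yaw.py; python3 plan.py
```

```text
ft_force: [0.1, -5.1, 13.4]
F 0.1 -5.1 13.4
ft_force: [-0.3, -5.7, 14.1]
F -0.3 -5.7 14.1
ft_force: [-0.8, -4.9, 13.3]
turned clockwise by (np.float64(18.0), np.float64(5.700351649463672), np.float64(16.93762649261283))
pos [0.4693 0.0201 0.0269] yaw 24.17 F [-0.84 -3.11 14.51] t 16.85 w -0.0 q [ 0.48  0.28 -0.68  2.03  0.23  0.9  -1.47]
```

Steady: 18° turned so far. Continuing.

```bash

python3 -m inch '[[[0.0001,-0.0026,-0.0001,0,0,0.0175,1],[0.0001,-0.0051,-0.0001,0,0,0.0349,1],[0.0002,-0.0076,-0.0001,0,0,0.0524,1]]]' | sed -n '4p'
python3 band.py && python3 -m inch '[[[0.0001,-0.0026,0,0,0,0.0175,1],[0.0001,-0.0051,-0.0001,0,0,0.0349,1],[0.0002,-0.0076,-0.0001,0,0,0.0524,1]]]' | sed -n '4p'
python3 band.py && python3 -m inch '[[[0.0001,-0.0026,0,0,0,0.0175,1],[0.0001,-0.0051,-0.0001,0,0,0.0349,1],[0.0002,-0.0076,-0.0001,0,0,0.0524,1]]]' | sed -n '4p'
python3 band.py && python3 -m inch '[[[0.0001,-0.0026,0,0,0,0.0175,1],[0.0001,-0.0051,-0.0001,0,0,0.0349,1],[0.0002,-0.0076,-0.0001,0,0,0.0524,1]]]' | sed -n '4p'
python3 yaw.py; python3 plan.py
```

```text
ft_force: [-0.1, -4.3, 11.9]
F -0.1 -4.3 11.9
ft_force: [0.4, -4.9, 11.3]
F 0.4 -4.9 11.3
ft_force: [0.4, -4.1, 11.2]
F 0.4 -4.1 11.2
ft_force: [0.7, -4.1, 9.9]
turned clockwise by (np.float64(29.5), np.float64(6.400715948188626), np.float64(18.1382975359239))
pos [0.4598 0.0493 0.027 ] yaw 12.17 F [ 0.79 -3.6   7.99] t 18.1 w -0.001 q [ 0.41  0.26 -0.67  2.05  0.21  0.89 -1.73]
```

```bash

python3 -m inch '[[[0,0,0.0003,0,0,0,1],[0.0001,-0.0026,0.0003,0,0,0.0175,1],[0.0001,-0.0051,0.0003,0,0,0.0349,1],[0.0002,-0.0076,0.0003,0,0,0.0524,1]]]' | sed -n '4p'
python3 band.py && python3 -m inch '[[[0.0001,-0.0026,0,0,0,0.0175,1],[0.0001,-0.0051,0,0,0,0.0349,1],[0.0002,-0.0076,0,0,0,0.0524,1]]]' | sed -n '4p'
python3 band.py && python3 -m inch '[[[0.0001,-0.0026,0,0,0,0.0175,1],[0.0001,-0.0051,0,0,0,0.0349,1],[0.0002,-0.0076,0,0,0,0.0524,1]]]' | sed -n '4p'
python3 yaw.py pics/top2.png; python3 plan.py
python3 - <<'E'
from h import *
for c,z in (("top",.046),("scene",.046)):
    imaging.camera(c)
    for l in ("empty_cup","carousel","diya_1"): print(c,l,[(np.round(r["pixel"],1).tolist(),round(r["conf"],2),np.round(at_z(c,r["pixel"],z)[:2],4).tolist()) for r in spotter.look_for(l,c)])
E
```

```text
ft_force: [-1.8, -4.0, 13.1]
F -1.8 -4.0 13.1
ft_force: [-1.3, -4.2, 13.7]
F -1.3 -4.2 13.7
ft_force: [-1.5, -2.9, 13.0]
turned clockwise by (np.float64(38.0), np.float64(6.376530560615259), np.float64(17.128794778384943))
pos [0.4568 0.072  0.0269] yaw 3.17 F [-0.55 -3.06 12.07] t 19.15 w -0.002 q [ 0.35  0.26 -0.66  2.05  0.21  0.89 -1.94]
top empty_cup [([235.2, 158.8], 0.67, [0.6179, 0.0704])]
top carousel [([234.8, 156.9], 0.85, [0.6231, 0.0714])]
top diya_1 [([266.5, 171.4], 0.75, [0.5823, -0.0136]), ([203.2, 185.8], 0.69, [0.5455, 0.1566]), ([224.7, 127.2], 0.62, [0.7055, 0.0979]), ([258.0, 138.1], 0.55, [0.6743, 0.0078]), ([198.5, 152.5], 0.55, [0.6362, 0.169])]
scene empty_cup [([253.0, 211.5], 0.68, [0.6084, 0.0991])]
scene carousel [([253.7, 210.9], 0.67, [0.6052, 0.0982]), ([215.9, 141.5], 0.32, [0.5373, -0.2656])]
scene diya_1 [([245.8, 180.9], 0.73, [0.5544, -0.0281]), ([279.8, 211.1], 0.7, [0.5357, 0.1441]), ([223.5, 200.4], 0.67, [0.6633, 0.0076]), ([261.7, 228.4], 0.66, [0.623, 0.1699]), ([227.6, 220.1], 0.64, [0.694, 0.0853])]
```

The relative turn is 38°. To pin the absolute yaw, I'll fit the model of six cups (five diya rims and the empty ring) to the edges in the top pictures.

```bash
cat > fit.py <<'E'
from h import *
from scipy.optimize import minimize
t=np.radians(np.arange(0,360,6))
def fit(im,psi0,skip=(),cam="top",c0=(.6016,.0805)):
    g=cv2.GaussianBlur(cv2.cvtColor(im,cv2.COLOR_BGR2GRAY),(0,0),1.0).astype(np.float32)
    m=np.hypot(cv2.Sobel(g,cv2.CV_32F,1,0),cv2.Sobel(g,cv2.CV_32F,0,1))
    def pts(v):
        out=[]
        for k in range(6):
            if k in skip: continue
            a=v[2]+k*np.pi/3; cx=v[0]-.095*np.cos(a); cy=v[1]-.095*np.sin(a)
            z=.046 if k==0 else .0645
            out.append(np.stack([cx+.0265*np.cos(t),cy+.0265*np.sin(t),np.full_like(t,z)],-1))
        d=np.stack([v[0]+.124*np.cos(4*t[:0]) ,v[1]+t[:0],t[:0]],-1)
        return np.concatenate(out)
    def cost(v):
        u=proj(cam,pts(v)).astype(np.float32); return -float(np.sqrt(cv2.remap(m,u[:,0],u[:,1],cv2.INTER_LINEAR)).mean())
    best=min(((cost((c0[0]+dx,c0[1]+dy,psi0+da)),dx,dy,da) for dx in np.arange(-.008,.009,.002) for dy in np.arange(-.008,.009,.002) for da in np.radians(np.arange(-8,8.1,1))))
    r=minimize(cost,[c0[0]+best[1],c0[1]+best[2],psi0+best[3]],method="Nelder-Mead",options=dict(initial_simplex=[[c0[0]+best[1]+a,c0[1]+best[2]+b,psi0+best[3]+c] for a,b,c in((0,0,0),(.002,0,0),(0,.002,0),(0,0,.02))]))
    return np.round(r.x[:2],4),round(np.degrees(r.x[2]),2),round(r.fun,2)
if __name__=="__main__":
    a=cv2.imread("pics/top0.png"); b=cv2.imread("pics/top2.png"); s0=cv2.imread("pics/scene0.png"); s=imaging.camera("scene")
    print("top0",fit(a,np.radians(49.4)),fit(a,np.radians(49.4),(0,)))
    print("top2",fit(b,np.radians(11.4),(0,)),fit(b,np.radians(11.4),(0,1)))
    print("scene0",fit(s0,np.radians(49.4),(),"scene")); print("scene now",fit(s,np.radians(11.4),(),"scene"))
E
python3 fit.py
```

```text
top0 (array([0.6024, 0.0802]), np.float64(49.27), np.float64(-8.86)) (array([0.6024, 0.0803]), np.float64(49.3), np.float64(-9.41))Traceback (most recent call last):
  File "fit.py", line 24, in <module>
    print("top2",fit(b,np.radians(11.4),(0,)),fit(b,np.radians(11.4),(0,1)))
                 ~~~^^^^^^^^^^^^^^^^^^^^^^^^^
  File "fit.py", line 18, in fit
    best=min(((cost((c0[0]+dx,c0[1]+dy,psi0+da)),dx,dy,da) for dx in np.arange(-.008,.009,.002) for dy in np.arange(-.008,.009,.002) for da in np.radians(np.arange(-8,8.1,1))))
  File "fit.py", line 18, in <genexpr>
    best=min(((cost((c0[0]+dx,c0[1]+dy,psi0+da)),dx,dy,da) for dx in np.arange(-.008,.009,.002) for dy in np.arange(-.008,.009,.002) for da in np.radians(np.arange(-8,8.1,1))))
               ~~~~^^^^^^^^^^^^^^^^^^^^^^^^^^^^^
  File "fit.py", line 17, in cost
    u=proj(cam,pts(v)).astype(np.float32); return -float(np.sqrt(cv2.remap(m,u[:,0],u[:,1],cv2.INTER_LINEAR)).mean())
      ~~~~^^^^^^^^^^^^
  File "h.py", line 10, in proj
    c=imaging.calibration(cam);R=np.array(c["R"],float);t=np.array(c["t"],float).ravel()
ValueError: time passes only in moves, steps and waits
```

```bash
sed -i 's/imaging.calibration(cam)/cal(cam)/' h.py; sed -i '2a import functools\n@functools.lru_cache\ndef cal(cam): return imaging.calibration(cam)' h.py; sed -i '/d=np.stack/d' fit.py; sed -i 's/print("top0".*/pass/' fit.py; python3 fit.py; python3 plan.py
```

```text
top2 (array([0.6028, 0.0809]), np.float64(9.42), np.float64(-9.49)) (array([0.6023, 0.0809]), np.float64(9.28), np.float64(-9.31))
scene0 (array([0.5998, 0.0796]), np.float64(49.5), np.float64(-8.61))
scene now (array([0.5993, 0.0813]), np.float64(8.46), np.float64(-8.75))
pos [0.4568 0.0719 0.0269] yaw 3.27 F [-0.5  -2.15 13.18] t 19.65 w -0.002 q [ 0.35  0.26 -0.66  2.05  0.21  0.89 -1.93]
```

The fit agrees well on both cameras: axis (0.601,0.0805), yaw now about 9.2°. Turning 9° more.

```bash

python3 -m inch '[[[0.0001,-0.0026,0,0,0,0.0175,1],[0.0001,-0.0051,0,0,0,0.0349,1],[0.0002,-0.0076,0,0,0,0.0524,1]]]' | sed -n '4p'
python3 band.py && python3 -m inch '[[[0.0001,-0.0026,0,0,0,0.0175,1],[0.0001,-0.0051,0,0,0,0.0349,1],[0.0002,-0.0076,0,0,0,0.0524,1]]]' | sed -n '4p'
python3 band.py && python3 -m inch '[[[0.0001,-0.0026,0,0,0,0.0175,1],[0.0001,-0.0051,0,0,0,0.0349,1],[0.0002,-0.0076,0,0,0,0.0524,1]]]' | sed -n '4p'
python3 plan.py
python3 - <<'E'
from fit import *
b=imaging.camera("top"); s=imaging.camera("scene")
print(fit(b,0,(0,)),fit(b,0,(0,1)),fit(s,0,(),"scene"),fit(s,0,(0,),"scene"))
E
```

```text
ft_force: [0.9, -4.3, 12.8]
F 0.9 -4.3 12.8
ft_force: [0.4, -3.6, 11.5]
F 0.4 -3.6 11.5
ft_force: [1.1, -4.3, 10.6]
pos [0.4573 0.0943 0.0268] yaw -5.8 F [ 1.14 -4.28 10.56] t 20.55 w -0.001 q [ 0.29  0.27 -0.65  2.04  0.21  0.89 -2.14]
(array([0.6028, 0.0809]), np.float64(0.59), np.float64(-9.51)) (array([0.6023, 0.081 ]), np.float64(0.26), np.float64(-9.36)) (array([0.5997, 0.081 ]), np.float64(-0.01), np.float64(-8.67)) (array([0.5997, 0.0809]), np.float64(-0.01), np.float64(-9.44))
```

Yaw is now 0.3° ± 0.3°: the empty cup faces front. I'll lift straight off and go to the bare table between carousel and tray. There I'll feel the surface with the shut tip, because rim contact came about 24 mm lower on the reading than the geometry says.

```bash

python3 -m inch '[[[0,0,-0.002,0,0,0,1],[0,0,-0.01,0,0,0,1],[0,0,-0.04,0,0,0,1],[0,0,-0.08,0,0,0,1],[0,0,-0.1,0,0,0,1],[0.098,0.245,-0.1,0,0,-0.1,1],[0.098,0.245,-0.1,0,0,-0.1,1],[0.098,0.245,-0.1,0,0,-0.1,1],[0.098,0.245,-0.1,0,0,-0.1,1],[0.098,0.245,-0.1,0,0,-0.1,1]]]' | sed -n '2p;4p'
python3 -m inch '[[[0,0,0,0,0,0,1],[0,0,0,0,0,0,1]]]' | sed -n '2p;4p'
python3 plan.py 0.53 -0.16 0.02 0
```

```text
position: [0.5251, -0.1473, 0.1261]
ft_force: [1.1, 1.0, 0.4]
position: [0.5247, -0.1462, 0.1255]
ft_force: [-0.6, 0.7, -0.1]
pos [ 0.5247 -0.1462  0.1255] yaw -0.12 F [-0.61  0.69 -0.08] t 21.85 w -0.004 q [ 0.61  0.27 -0.48  1.77  0.14  1.13 -1.49]
shift [0.0054 0.0138 0.1055] turn [-0.0008  0.0005 -0.0021]
```

```bash

python3 -m inch '[[[0.005,0.0138,0.04,0,0,0,1],[0.005,0.0138,0.075,0,0,0,1],[0.005,0.0138,0.095,0,0,0,1],[0.005,0.0138,0.1,0,0,0,1],[0.005,0.0138,0.102,0,0,0,1],[0.005,0.0138,0.104,0,0,0,1]]]' | sed -n '2p;4p'
python3 ok.py && python3 -m inch '[[[0,0,0.0015,0,0,0,1],[0,0,0.003,0,0,0,1],[0,0,0.0045,0,0,0,1]]]' | sed -n '2p;4p'
python3 ok.py && python3 -m inch '[[[0,0,0.0015,0,0,0,1],[0,0,0.003,0,0,0,1],[0,0,0.0045,0,0,0,1]]]' | sed -n '2p;4p'
python3 ok.py && python3 -m inch '[[[0,0,0.001,0,0,0,1],[0,0,0.002,0,0,0,1],[0,0,0.003,0,0,0,1]]]' | sed -n '2p;4p'
python3 ok.py && python3 -m inch '[[[0,0,0.001,0,0,0,1],[0,0,0.002,0,0,0,1],[0,0,0.003,0,0,0,1]]]' | sed -n '2p;4p'
python3 - <<'E'
from fit import *
b=imaging.camera("top"); s=imaging.camera("scene"); cv2.imwrite("pics/top3.png",b); cv2.imwrite("pics/sc3.png",s)
print(fit(b,0),fit(b,0,(1,)),fit(s,0,(),"scene"))
E
```

```text
position: [0.5309, -0.1587, 0.023]
ft_force: [0.2, -0.2, 0.2]
position: [0.5303, -0.1593, 0.0176]
ft_force: [0.2, 0.0, -0.5]
position: [0.5299, -0.1592, 0.0125]
ft_force: [0.1, 0.7, -0.1]
position: [0.53, -0.1592, 0.0095]
ft_force: [0.3, -0.1, -0.3]
position: [0.53, -0.1592, 0.0065]
ft_force: [-0.1, -0.7, -0.7]
(array([0.6023, 0.0807]), np.float64(0.35), np.float64(-9.05)) (array([0.6021, 0.0806]), np.float64(0.26), np.float64(-8.74)) (array([0.5998, 0.081 ]), np.float64(-0.06), np.float64(-8.71))
```

The yaw holds at about 0.1°. The reading is already lower than the nominal tip length allows, so the offset is real. Feeling further.

```bash

python3 ok.py && python3 -m inch '[[[0,0,0.001,0,0,0,1],[0,0,0.002,0,0,0,1],[0,0,0.003,0,0,0,1]]]' | sed -n '2p;4p'
python3 ok.py && python3 -m inch '[[[0,0,0.001,0,0,0,1],[0,0,0.002,0,0,0,1],[0,0,0.003,0,0,0,1]]]' | sed -n '2p;4p'
python3 ok.py && python3 -m inch '[[[0,0,0.001,0,0,0,1],[0,0,0.002,0,0,0,1],[0,0,0.002,0,0,0,1]]]' | sed -n '2p;4p'
python3 ok.py && python3 -m inch '[[[0,0,0.001,0,0,0,1],[0,0,0.002,0,0,0,1],[0,0,0.002,0,0,0,1]]]' | sed -n '2p;4p'
python3 ok.py && python3 -m inch '[[[0,0,0.001,0,0,0,1],[0,0,0.002,0,0,0,1],[0,0,0.002,0,0,0,1]]]' | sed -n '2p;4p'
python3 - <<'E'
from fit import *
t=np.radians(np.arange(0,360,6))
def circ(im,cam,c0,r,z,arc=t):
    g=cv2.GaussianBlur(cv2.cvtColor(im,cv2.COLOR_BGR2GRAY),(0,0),1.0).astype(np.float32)
    m=np.hypot(cv2.Sobel(g,cv2.CV_32F,1,0),cv2.Sobel(g,cv2.CV_32F,0,1))
    def cost(v):
        u=proj(cam,np.stack([v[0]+r*np.cos(arc),v[1]+r*np.sin(arc),np.full_like(arc,z)],-1)).astype(np.float32); return -float(np.sqrt(cv2.remap(m,u[:,0],u[:,1],cv2.INTER_LINEAR)).mean())
    b=min((cost((c0[0]+x,c0[1]+y)),c0[0]+x,c0[1]+y) for x in np.arange(-.012,.0121,.001) for y in np.arange(-.012,.0121,.001))
    return np.round(minimize(cost,b[1:],method="Nelder-Mead",options=dict(initial_simplex=[[b[1]+i,b[2]+j] for i,j in((0,0),(.001,0),(0,.001))])).x,4),round(b[0],2)
arc=np.radians(np.arange(-140,141,6)) # not the spout side
print("diya top",circ(cv2.imread("pics/top0.png"),"top",(.538,-.283),.030,.044,arc),"scene",circ(cv2.imread("pics/scene0.png"),"scene",(.538,-.28),.030,.044,arc))
for r in(.0265,.0235): print("cup now top",circ(cv2.imread("pics/top3.png"),"top",(.507,.0806),r,.046),"scene",circ(cv2.imread("pics/sc3.png"),"scene",(.507,.0806),r,.046))
E
python3 plan.py
```

```text
position: [0.53, -0.1591, 0.0035]
ft_force: [0.5, -0.0, -0.3]
position: [0.53, -0.1592, 0.0005]
ft_force: [-0.2, -0.1, -0.3]
position: [0.5299, -0.1592, -0.0015]
ft_force: [0.3, 0.1, 0.8]
position: [0.5299, -0.1591, -0.0035]
ft_force: [0.2, -0.7, 1.0]
position: [0.5299, -0.1591, -0.0056]
ft_force: [0.4, -0.7, 0.3]
diya top (array([ 0.5274, -0.2702]), -9.65) scene (array([ 0.5375, -0.2794]), -9.1)
cup now top (array([0.5019, 0.0794]), -6.66) scene (array([0.5034, 0.0816]), -5.97)
cup now top (array([0.5013, 0.0821]), -5.96) scene (array([0.5021, 0.0815]), -5.99)
pos [ 0.5299 -0.1591 -0.0056] yaw 0.01 F [ 0.4  -0.69  0.3 ] t 25.25 w 0.001 q [ 0.58  0.46 -0.44  1.85  0.24  0.89 -1.54]
```

```bash

python3 ok.py && python3 -m inch '[[[0,0,0.001,0,0,0,1],[0,0,0.002,0,0,0,1],[0,0,0.002,0,0,0,1]]]' | sed -n '2p;4p'
python3 ok.py && python3 -m inch '[[[0,0,0.001,0,0,0,1],[0,0,0.002,0,0,0,1],[0,0,0.002,0,0,0,1]]]' | sed -n '2p;4p'
python3 ok.py && python3 -m inch '[[[0,0,0.001,0,0,0,1],[0,0,0.002,0,0,0,1],[0,0,0.002,0,0,0,1]]]' | sed -n '2p;4p'
python3 ok.py && python3 -m inch '[[[0,0,0.001,0,0,0,1],[0,0,0.002,0,0,0,1],[0,0,0.002,0,0,0,1]]]' | sed -n '2p;4p'
python3 plan.py
```

```text
position: [0.5299, -0.1592, -0.0075]
ft_force: [-0.3, 0.5, 0.9]
position: [0.5298, -0.1591, -0.0096]
ft_force: [-0.5, -0.0, 0.0]
position: [0.5301, -0.1592, -0.0102]
ft_force: [-6.8, 2.2, 15.8]
pos [ 0.5301 -0.1592 -0.0102] yaw 0.01 F [-6.8   2.25 15.85] t 26.15 w 0.0 q [ 0.57  0.46 -0.43  1.85  0.25  0.88 -1.55]
```

Table contact at reading −0.0101, so the shut tip is truly 10 mm above the TCP reading. That puts the rim at 37 mm, which is plausible. Now opening and hovering over the big diya.

```bash

python3 -m inch '[[[0,0,-0.02,0,0,0,-1],[0,0,-0.06,0,0,0,-1],[0,0,-0.085,0,0,0,-1],[0.0075,0.05,-0.085,0,0,0,-1],[0.0075,0.09,-0.085,0,0,0,-1],[0.0075,0.1225,-0.085,0,0,0,-1],[0.0075,0.1225,-0.085,0,0,0,-1],[0.0075,0.1225,-0.085,0,0,0,-1]]]' | sed -n '2p;4,5p'
python3 plan.py 0.5375 -0.2815 0.05 0
python3 - <<'E'
from h import *
s=imaging.camera("scene"); b=imaging.camera("top"); cv2.imwrite("pics/sc4.png",s); cv2.imwrite("pics/top4.png",b)
t=np.radians(np.arange(0,361,8))
def draw(im,cam,x0,y0,w,h,f,circs):
    c=cv2.resize(im[y0:y0+h,x0:x0+w],None,fx=f,fy=f,interpolation=cv2.INTER_CUBIC)
    for (x,y,r,z,col) in circs:
        u=(proj(cam,np.stack([x+r*np.cos(t),y+r*np.sin(t),0*t+z],-1))-[x0,y0]+.5)*f
        cv2.polylines(c,[u.round().astype(np.int32)],False,col,1)
    return c
A=draw(s,"scene",180,95,75,75,5.3,[(.5375,-.2815,.030,.044,(0,255,0))]+[(.5375,-.2815+e,.006,.075+.023,(0,0,255)) for e in(.0425,-.0425)])
B=draw(b,"top",205,160,60,60,6.6,[(.507,.0806,.0265,.046,(0,255,0)),(.502,.0806,.0265,.046,(255,0,0))])
cv2.imwrite("pics/f.png",np.hstack([A[:396,:396],B[:396,:396]]))
E
```

```text
position: [0.5372, -0.282, 0.0733]
ft_force: [0.2, 0.6, -0.4]
grip_width: 1.0
pos [ 0.5372 -0.282   0.0733] yaw -0.07 F [ 0.22  0.61 -0.38] t 26.95 w 1.0 q [ 0.73  0.45 -0.4   1.66  0.19  1.08 -1.3 ]
shift [ 0.0003 -0.0005  0.0233] turn [-0.0004  0.0003 -0.0012]
```

View pics/f.png

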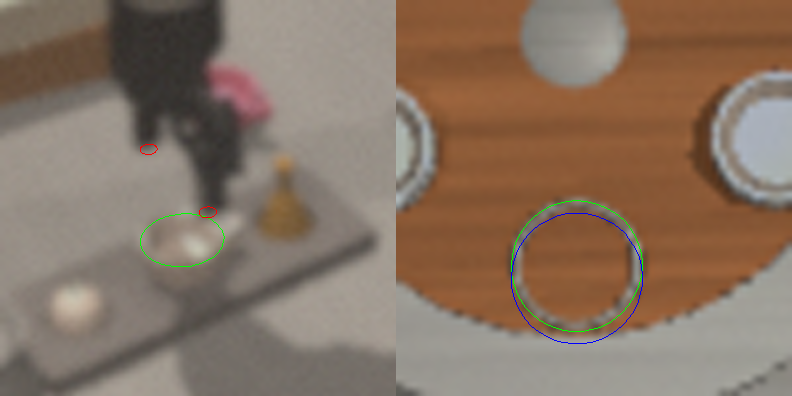

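The overlays match: the fingertips lie within a pixel of the predicted spots (147,140) and (207,205), the diya rim fits its circle at (182,240), and the cup ring fits (0.507,0.0806), straight below the hub. Going down and gripping.

```bash

python3 -m inch '[[[0.0003,-0.0005,0.02,0,0,0,-1],[0.0003,-0.0005,0.04,0,0,0,-1],[0.0003,-0.0005,0.055,0,0,0,-1],[0.0003,-0.0005,0.062,0,0,0,-1],[0.0003,-0.0005,0.064,0,0,0,-1],[0.0003,-0.0005,0.064,0,0,0,-1]]]' 30 | sed -n '2p;4,5p'
python3 ok.py && python3 -m inch '[[[0,0,0,0,0,0,0],[0,0,0,0,0,0,0.2],[0,0,0,0,0,0,1],[0,0,0,0,0,0,1],[0,0,0,0,0,0,1],[0,0,0,0,0,0,1],[0,0,0,0,0,0,1]]]' 30
python3 plan.py
```

```text
position: [0.5381, -0.281, 0.01]
ft_force: [0.4, -0.6, 0.3]
grip_width: 0.997
clock: 28.35
position: [0.5384, -0.2815, 0.0108]
ee_rot: [1.0, 0.0, 0.001, 0.0]
ft_force: [-1.3, 0.7, 5.4]
grip_width: 0.687
grasp_force: 31.9
pos [ 0.5384 -0.2815  0.0108] yaw 0.0 F [-1.26  0.66  5.41] t 28.35 w 0.687 q [ 0.71  0.52 -0.38  1.7   0.23  0.96 -1.33]
```

Held at 58 mm with 32 N. Before lifting I'll pin the diya's centre in both cameras' frames; the displacement to the cup is then free of any camera offset.

```bash

python3 -m inch '[[[0,0,-0.005,0,0,0,1],[0,0,-0.02,0,0,0,1],[0,0,-0.05,0,0,0,1],[0,0,-0.085,0,0,0,1],[0,0,-0.1,0,0,0,1],[0,0,-0.1,0,0,0,1]]]' | sed -n '2p;4,6p'
python3 - <<'E'
from fit import *
arc=np.radians(np.arange(-130,131,5))
for cam in("top","scene"):
    im=cv2.imread(f"pics/{cam}0.png"); g=cv2.GaussianBlur(cv2.cvtColor(im,cv2.COLOR_BGR2GRAY),(0,0),.7).astype(np.float32)
    m=np.hypot(cv2.Sobel(g,cv2.CV_32F,1,0),cv2.Sobel(g,cv2.CV_32F,0,1)); R=[]
    for r in(.028,.029,.030):
        for x in np.arange(-.006,.0061,.0005):
            for y in np.arange(-.006,.0061,.0005):
                u=proj(cam,np.stack([.538+x+r*np.cos(arc),-.282+y+r*np.sin(arc),0*arc+.044],-1)).astype(np.float32)
                R.append((float(np.sqrt(cv2.remap(m,u[:,0],u[:,1],cv2.INTER_LINEAR)).mean()),r,round(.538+x,4),round(-.282+y,4)))
    print(cam,[tuple(map(float,q)) for q in sorted(R)[:-6:-1]])
print("manual",at_z("top",(366.7,185.6),.044),at_z("top",(367.2,186.1),.044))
E
python3 plan.py
```

```text
position: [0.5393, -0.2817, 0.1127]
ft_force: [0.1, -0.7, -1.4]
grip_width: 0.689
grasp_force: 33.6
top [(12.52883243560791, 0.028, 0.537, -0.2805), (12.502641677856445, 0.028, 0.5375, -0.2805), (12.482093811035156, 0.028, 0.5365, -0.2805), (12.470258712768555, 0.028, 0.537, -0.28), (12.452438354492188, 0.028, 0.5375, -0.28)]
scene [(10.158547401428223, 0.028, 0.538, -0.2785), (10.155174255371094, 0.028, 0.5375, -0.2785), (10.153475761413574, 0.028, 0.5385, -0.2785), (10.149770736694336, 0.028, 0.538, -0.279), (10.148077011108398, 0.028, 0.5385, -0.279)]
manual [ 0.5401812  -0.28344033  0.044     ] [ 0.53880239 -0.2847239   0.044     ]
pos [ 0.5393 -0.2817  0.1127] yaw 0.01 F [ 0.09 -0.67 -1.44] t 28.95 w 0.689 q [ 0.73  0.4  -0.41  1.62  0.17  1.14 -1.29]
```

Held and lifted (1.4 N of weight). Moving across to above the cup.

```bash

python3 -m inch '[[[-0.003,-0.03,0,0,0,0,1],[-0.007,-0.07,0,0,0,0,1],[-0.01,-0.11,0,0,0,0,1],[-0.013,-0.15,0,0,0,0,1],[-0.017,-0.19,0,0,0,0,1],[-0.02,-0.23,0,0,0,0,1],[-0.024,-0.27,0,0,0,0,1],[-0.027,-0.31,0,0,0,0,1],[-0.03,-0.34,0,0,0,0,1],[-0.0315,-0.355,0,0,0,0,1]]]' | sed -n '2p;4,6p'
python3 -m inch '[[[0,-0.004,0,0,0,0,1],[0,-0.0065,0.01,0,0,0,1],[0,-0.0065,0.03,0,0,0,1],[0,-0.0065,0.04,0,0,0,1],[0,-0.0065,0.04,0,0,0,1]]]' | sed -n '2p;4,6p'
python3 plan.py 0.508 0.0798 0.055 0
python3 - <<'E'
from h import *
c=np.array([.5372,-.2805]); 
for p in((366.8,203.2),(366.3,203.0)):
    s=at_z("top",p,.040)[:2]; d=s-c; print("spout",s,np.degrees(np.arctan2(-d[1],-d[0])),np.hypot(*d))
E
```

```text
position: [0.5047, 0.0771, 0.1084]
ft_force: [0.6, 0.1, -1.1]
grip_width: 0.684
grasp_force: 33.6
position: [0.5049, 0.079, 0.0675]
ft_force: [0.2, -0.2, -1.6]
grip_width: 0.686
grasp_force: 33.6
pos [0.5049 0.079  0.0675] yaw -0.07 F [ 0.19 -0.24 -1.6 ] t 30.45 w 0.686 q [ 0.31  0.3  -0.62  1.9   0.2   1.01 -1.97]
shift [ 0.0031 -0.0008  0.0124] turn [ 0.0005  0.0038 -0.0013]
spout [ 0.49287947 -0.28262573] 2.7459553135587647 0.044371477689238915
spout [ 0.49343914 -0.28130473] 1.0535020138795936 0.043768255981053265
```

```bash

python3 -m inch '[[[0.0015,-0.0008,0.002,0,0,0,1],[0.003,-0.0008,0.006,0,0,0,1],[0.003,-0.0008,0.01,0,0,0,1],[0.003,-0.0008,0.01,0,0,0,1]]]' | sed -n '2p;4,6p'
python3 - <<'E'
from fit import *
s=imaging.camera("scene"); b=imaging.camera("top"); o=sensors.get_obs(); zr=o["position"][2]-.0028+.036
A=np.radians(np.arange(0,360,5))
for cam,im in(("scene",s),("top",b)):
    g=cv2.GaussianBlur(cv2.cvtColor(im,cv2.COLOR_BGR2GRAY),(0,0),.7).astype(np.float32)
    m=np.hypot(cv2.Sobel(g,cv2.CV_32F,1,0),cv2.Sobel(g,cv2.CV_32F,0,1)); R=[]
    arc=np.radians(np.arange(-60,121,5)) if cam=="scene" else A
    for x in np.arange(-.01,.0101,.0005):
        for y in np.arange(-.01,.0101,.0005):
            for r in (.028,.030):
                u=proj(cam,np.stack([.507+x+r*np.cos(arc),.0806+y+r*np.sin(arc),0*arc+zr],-1)).astype(np.float32)
                R.append((round(float(np.sqrt(cv2.remap(m,u[:,0],u[:,1],cv2.INTER_LINEAR)).mean()),2),r,round(.507+x,4),round(.0806+y,4)))
    print(cam,[tuple(map(float,q)) for q in sorted(R)[:-5:-1]])
cv2.imwrite("pics/sc5.png",s)
x0,y0,f=225,150,10
c=cv2.resize(s[y0:y0+60,x0:x0+80],None,fx=f,fy=f,interpolation=cv2.INTER_CUBIC)
for x,y,r,z,col in((.507,.0806,.028,zr,(0,255,0)),(.507,.0806,.021,zr-.036,(0,0,255)),(.5048,.081,.0265,.047,(255,0,0))):
    u=(proj("scene",np.stack([x+r*np.cos(A),y+r*np.sin(A),0*A+z],-1))-[x0,y0]+.5)*f; cv2.polylines(c,[u.round().astype(np.int32)],True,col,1)
cv2.imwrite("pics/g.png",c)
E
python3 plan.py
```

```text
position: [0.5091, 0.081, 0.0592]
ft_force: [-0.3, 0.0, -1.5]
grip_width: 0.684
grasp_force: 33.6
scene [(8.79, 0.028, 0.513, 0.0736), (8.79, 0.028, 0.513, 0.0731), (8.78, 0.028, 0.5135, 0.0741), (8.78, 0.028, 0.5135, 0.0736)]
top [(2.78, 0.03, 0.511, 0.0906), (2.78, 0.03, 0.5105, 0.0906), (2.77, 0.03, 0.51, 0.0906), (2.76, 0.03, 0.5115, 0.0906)]
pos [0.5092 0.0811 0.0597] yaw 0.01 F [ 0.29  0.44 -1.53] t 30.95 w 0.686 q [ 0.3   0.32 -0.62  1.9   0.22  0.99 -1.98]
```

View pics/g.png

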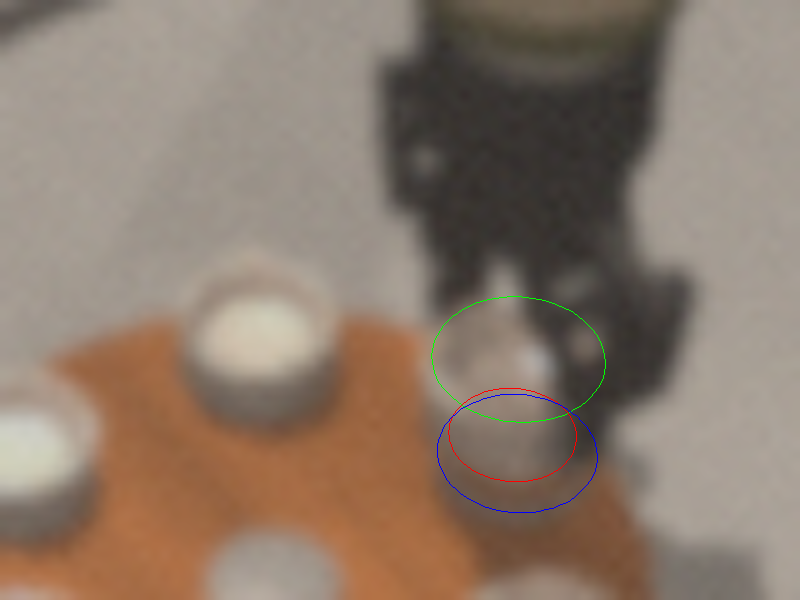

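The held diya hangs over the cup: its rim is near (510,360) of the crop with the spout pointing away to the front, and the cup ring is just below at (517,453). I'll shift −2 mm in x and −2 mm in y from the combined displacement estimate, then lower by feel.

```bash

python3 -m inch '[[[-0.001,0.001,0.002,0,0,0,1],[-0.002,0.0018,0.004,0,0,0,1],[-0.002,0.0018,0.0055,0,0,0,1],[-0.002,0.0018,0.006,0,0,0,1],[-0.002,0.0018,0.006,0,0,0,1]]]' | sed -n '2p;4p'
cat > ok2.py <<'E'
import sys; from workcell import sensors
f=sensors.get_obs()["ft_force"]; sys.exit(0 if f[2]<0.7 and abs(f[0])<3 and abs(f[1])<3 else 1)
E
python3 ok2.py && python3 -m inch '[[[0,0,0.0005,0,0,0,1],[0,0,0.001,0,0,0,1],[0,0,0.001,0,0,0,1]]]' | sed -n '2p;4p'
python3 ok2.py && python3 -m inch '[[[0,0,0.0005,0,0,0,1],[0,0,0.001,0,0,0,1],[0,0,0.001,0,0,0,1]]]' | sed -n '2p;4p'
python3 ok2.py && python3 -m inch '[[[0,0,0.0005,0,0,0,1],[0,0,0.001,0,0,0,1],[0,0,0.001,0,0,0,1]]]' | sed -n '2p;4p'
python3 ok2.py && python3 -m inch '[[[0,0,0.0005,0,0,0,1],[0,0,0.001,0,0,0,1],[0,0,0.001,0,0,0,1]]]' | sed -n '2p;4p'
python3 plan.py 0.5072 0.0793 0.048 0
```

```text
position: [0.5072, 0.0793, 0.0535]
ft_force: [0.2, -0.5, -1.9]
position: [0.5072, 0.0793, 0.0526]
ft_force: [-0.2, -0.4, -1.6]
position: [0.5072, 0.0793, 0.0515]
ft_force: [-0.6, 0.1, -2.1]
position: [0.5072, 0.0793, 0.0505]
ft_force: [0.2, -0.6, -0.9]
position: [0.5072, 0.0793, 0.0495]
ft_force: [-0.2, -0.0, -1.4]
pos [0.5072 0.0793 0.0495] yaw 0.01 F [-0.24 -0.03 -1.45] t 32.65 w 0.69 q [ 0.3   0.32 -0.61  1.91  0.22  0.97 -1.99]
shift [0.     0.     0.0015] turn [0.0001 0.0001 0.0002]
```

```bash

python3 ok2.py && python3 -m inch '[[[0,0,0.0005,0,0,0,1],[0,0,0.001,0,0,0,1],[0,0,0.001,0,0,0,1]]]' | sed -n '2p;4p'
python3 ok2.py && python3 -m inch '[[[0,0,0.0005,0,0,0,1],[0,0,0.001,0,0,0,1],[0,0,0.001,0,0,0,1]]]' | sed -n '2p;4p'
python3 ok2.py && python3 -m inch '[[[0,0,0.0005,0,0,0,1],[0,0,0.001,0,0,0,1],[0,0,0.001,0,0,0,1]]]' | sed -n '2p;4p'
python3 ok2.py && python3 -m inch '[[[0,0,0.0005,0,0,0,1],[0,0,0.0005,0,0,0,1]]]' | sed -n '2p;4p'
python3 ok2.py && python3 -m inch '[[[0,0,0.0005,0,0,0,1],[0,0,0.0005,0,0,0,1]]]' | sed -n '2p;4p'
python3 ok2.py && python3 -m inch '[[[0,0,0.0005,0,0,0,1],[0,0,0.0005,0,0,0,1]]]' | sed -n '2p;4p'
python3 plan.py
```

```text
position: [0.5071, 0.0793, 0.0485]
ft_force: [-0.1, -0.6, -1.2]
position: [0.5072, 0.0793, 0.0475]
ft_force: [-0.6, 0.2, -1.4]
position: [0.5072, 0.0793, 0.0465]
ft_force: [0.2, -1.0, -1.0]
position: [0.5072, 0.0793, 0.046]
ft_force: [-0.7, -0.6, -1.6]
position: [0.5072, 0.0793, 0.0455]
ft_force: [0.3, 0.3, -1.7]
position: [0.5072, 0.0793, 0.045]
ft_force: [-0.3, 0.8, -0.7]
pos [0.5072 0.0793 0.045 ] yaw 0.01 F [-0.34  0.76 -0.68] t 34.15 w 0.688 q [ 0.29  0.33 -0.61  1.92  0.23  0.96 -1.99]
```

```bash

python3 ok2.py && python3 -m inch '[[[0,0,0.0004,0,0,0,1],[0,0,0.0004,0,0,0,1]]]' | sed -n '2p;4p'
python3 ok2.py && python3 -m inch '[[[0,0,0.0004,0,0,0,1],[0,0,0.0004,0,0,0,1]]]' | sed -n '2p;4p'
python3 ok2.py && python3 -m inch '[[[0,0,0.0004,0,0,0,1],[0,0,0.0004,0,0,0,1]]]' | sed -n '2p;4p'
python3 ok2.py && python3 -m inch '[[[0,0,0.0004,0,0,0,1],[0,0,0.0004,0,0,0,1]]]' | sed -n '2p;4p'
python3 ok2.py && python3 -m inch '[[[0,0,0.0004,0,0,0,1],[0,0,0.0004,0,0,0,1]]]' | sed -n '2p;4p'
python3 ok2.py && python3 -m inch '[[[0,0,0.0004,0,0,0,1],[0,0,0.0004,0,0,0,1]]]' | sed -n '2p;4p'
python3 plan.py
```

```text
position: [0.5072, 0.0793, 0.0447]
ft_force: [-0.4, -0.2, -2.0]
position: [0.5072, 0.0793, 0.0442]
ft_force: [-0.2, 0.0, -0.8]
position: [0.5072, 0.0793, 0.0439]
ft_force: [0.3, -0.5, -1.0]
position: [0.5072, 0.0793, 0.0435]
ft_force: [0.8, 0.1, -0.4]
position: [0.5074, 0.0793, 0.0434]
ft_force: [-1.7, 0.5, 2.8]
pos [0.5074 0.0793 0.0434] yaw 0.01 F [-1.66  0.47  2.78] t 35.15 w 0.686 q [ 0.29  0.33 -0.61  1.92  0.23  0.96 -2.  ]
```

Contact at a foot height of about 40.7 mm: that is the cup floor (the ring top would be about 47 mm). Opening gently and rising straight up.

```bash

python3 -m inch '[[[0,0,0,0,0,0,-0.4],[0,0,0,0,0,0,-0.45],[0,0,0,0,0,0,-0.55],[0,0,0,0,0,0,-0.7],[0,0,0,0,0,0,-0.85],[0,0,0,0,0,0,-1],[0,0,0,0,0,0,-1],[0,0,0,0,0,0,-1]]]' | sed -n '2p;4,6p'
python3 plan.py
```

```text
position: [0.5072, 0.0793, 0.0431]
ft_force: [1.1, -0.3, 0.4]
grip_width: 0.999
grasp_force: 0.0
pos [0.5072 0.0793 0.0431] yaw 0.01 F [ 1.15 -0.27  0.42] t 35.95 w 0.999 q [ 0.29  0.33 -0.61  1.92  0.23  0.96 -1.99]
```

```bash

python3 -m inch '[[[0,0,-0.003,0,0,0,-1],[0,0,-0.01,0,0,0,-1],[0,0,-0.03,0,0,0,-1],[0,0,-0.06,0,0,0,-1],[0,0,-0.1,0,0,0,-1],[0,0,-0.13,0,0,0,-1],[0,0.03,-0.15,0,0,0,-1],[0,0.08,-0.15,0,0,0,-1],[0,0.13,-0.15,0,0,0,-1],[0,0.18,-0.15,0,0,0,-1]]]' | sed -n '2p;4,6p'
python3 -m inch '[[[0,0.04,0,0,0,0,-1],[0,0.08,0,0,0,0,-1],[0,0.12,0,0,0,0,-1],[0,0.12,0,0,0,0,-1]]]' | sed -n '2p;4,6p'
python3 - <<'E'
from fit import *
b=imaging.camera("top"); s=imaging.camera("scene")
print(fit(b,0,(0,)),fit(s,0,(0,),"scene"))
arc=np.radians(np.arange(-130,131,5))
for cam,im in(("top",b),("scene",s)):
    g=cv2.GaussianBlur(cv2.cvtColor(im,cv2.COLOR_BGR2GRAY),(0,0),.7).astype(np.float32)
    m=np.hypot(cv2.Sobel(g,cv2.CV_32F,1,0),cv2.Sobel(g,cv2.CV_32F,0,1))
    R=[(round(float(np.sqrt(cv2.remap(m,*[q.astype(np.float32) for q in proj(cam,np.stack([.507+x+.028*np.cos(arc),.0806+y+.028*np.sin(arc),0*arc+.077],-1)).T],cv2.INTER_LINEAR)).mean()),2),round(.507+x,4),round(.0806+y,4)) for x in np.arange(-.008,.0081,.0005) for y in np.arange(-.008,.0081,.0005)]
    print(cam,[tuple(map(float,q)) for q in sorted(R)[:-4:-1]])
cv2.imwrite("pics/h.png",np.hstack([cv2.resize(b[110:230,170:290],(400,400),interpolation=cv2.INTER_CUBIC),cv2.resize(s[150:270,190:310],(400,400),interpolation=cv2.INTER_CUBIC)]))
E
```

```text
position: [0.5071, -0.1024, 0.1942]
ft_force: [0.6, 0.4, -0.5]
grip_width: 0.999
grasp_force: 0.0
position: [0.5058, -0.227, 0.1933]
ft_force: [0.1, 1.0, 0.2]
grip_width: 0.999
grasp_force: 0.0
(array([0.6025, 0.0807]), np.float64(0.34), np.float64(-9.89)) (array([0.6  , 0.081]), np.float64(0.03), np.float64(-9.37))
top [(12.41, 0.5095, 0.0836), (12.39, 0.509, 0.0836), (12.38, 0.5095, 0.0831)]
scene [(10.5, 0.511, 0.0781), (10.5, 0.511, 0.0776), (10.5, 0.5105, 0.0781)]
```

View pics/h.png

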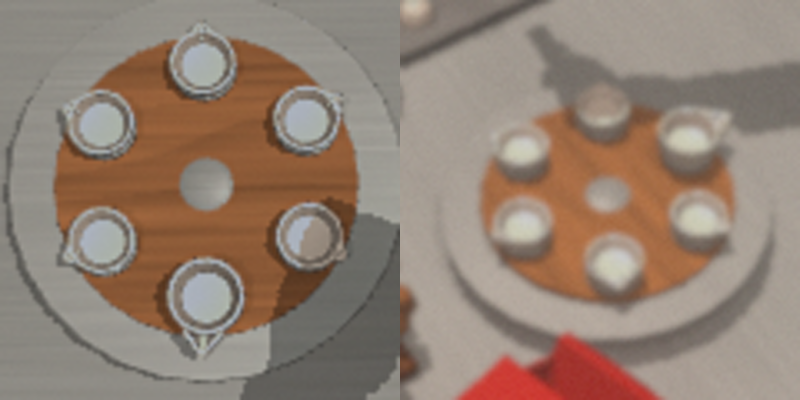

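The big diya sits upright in the front cup (top crop (205,296), straight below the hub) with its spout pointing to the front at (201,350). The other five are in their cups, the yaw is still about 0.2°, and the robot is clear. Handing in.

```bash
python3 -c "
from workcell import order
print(order.hand_in())"
```

```text
the job is handed in; nothing more can be done
None
```

The job is handed in, with no verdict returned: the empty cup faces front within about half a degree, and the big diya stands in it with its spout to the front, within a few degrees. The other five diyas are in their cups. Rim force read at most 18 N (checked between strokes, limit 25 N), and it took about 38 s of the 64 s.

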